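# Unstop the scrap chute and clear the bread trough

### The job

Clear the bread trough for closing: at the chute that has the open scrap pan beneath it, rock the stopper from side to side while lifting until it comes free, without pulling the chute's collar out of the station, and stand it upright in the aluminium tray; leave the other stopper alone. Stand every shaker from the trough upright in the tray too, and with the scraper block (never with the fingers) push all the crusts along the trough and down the open chute into the pan. Finish with the scraper standing near the middle of its mat, and do not disturb the bowl or the sauce bottle.

Things in the scene. Friction and masses are not known exactly. Their poses are not given: they have to be found in the camera images.
- station: Fixed scrap station: a straight trough along its y axis, white floor 120 mm wide, 130 mm above the counter, between two steel rails (20 mm wide, 15 mm above the floor, 760 mm long), a rectangular chute at each end with an open bay below. Origin on the counter below the trough's middle; x across, y along to the left chute, z up. Place and yaw vary a little.
- chute_left (a point): Centre of the left (+y) chute opening at trough floor height (130 mm). The opening is as wide as the trough (120 mm) and 92 mm long along the station's y; centre 270 mm from the trough's middle. Past it the trough ends with a 15 mm step up, 62 mm beyond the centre.
- chute_right (a point): The same for the right (-y) chute.
- collar_left (a joint): Lift of the drop-in collar (0.8 kg, the two steel strips beside the left chute that carry its sprung seals) out of the station, m: 0 = lying in place, grows upward; it drops back by its weight.
- collar_right (a joint): The same for the right chute.
- stopper_left: Tapered stopper of the left (+y) chute, 0.3 kg: black taper 32 mm deep (foot 104 x 66 mm, top 114 x 82), then a wooden flange 117 x 108 x 8 mm resting on the trough floor, then an upright grip bar 90 (own x) x 22 (own y) x 46 mm high. Origin: centre of the foot's underside, 32 mm below the trough floor when seated; bar top 86 mm above it. Seated, its axes are the station's.
- stopper_right: Tapered stopper of the right (-y) chute, 0.3 kg: black taper 32 mm deep (foot 104 x 66 mm, top 114 x 82), then a wooden flange 117 x 108 x 8 mm resting on the trough floor, then an upright grip bar 90 (own x) x 22 (own y) x 46 mm high. Origin: centre of the foot's underside, 32 mm below the trough floor when seated; bar top 86 mm above it. Seated, its axes are the station's.
- grip_left (a point): Grip point in the left stopper's bar, 70 mm above its origin. Each long side (+y, -y) has a bead 12 mm above the foot, 36 mm off the middle, caught under a sprung seal. A straight pull lifts the 0.8 kg collar instead; rocking about the bar's own x axis by 0.1 to 0.2 rad, to +y and to -y while lifting, frees one side at a time (rise 8 mm each).
- grip_right (a point): Grip point in the right stopper's bar, 70 mm above its origin. Each long side (+y, -y) has a bead 12 mm above the foot, 36 mm off the middle, caught under a sprung seal. A straight pull lifts the 0.8 kg collar instead; rocking about the bar's own x axis by 0.1 to 0.2 rad, to +y and to -y while lifting, frees one side at a time (rise 8 mm each).
- scrap_pan: Fixed open steel pan 260 x 170 mm (own x, y), 75 mm high, 4 mm walls, on the counter in the bay below one of the two chutes, sticking out from under the station on its far (+x) side. Which bay varies. Origin: centre of its underside.
- tub: Closed clear container with a blue lid, 260 x 160 x 72 mm, fixed in the other bay, where scraps must not go. Origin: centre of its underside.
- tray: Fixed shallow aluminium tray on the counter, to the near left or near right; 180 x 280 mm (own x, y), floor 5 mm thick, walls 5 mm thick and 25 mm high. Origin: centre of its underside.
- mat: Black rubber mat 190 x 130 x 4 mm (own x, y, z), fixed to the counter on the side opposite the tray. Origin: centre of its underside.
- scraper: Scraper standing on the mat, 0.3 kg, bottom-heavy: white block 106 (own x) x 50 (y) x 46 mm high that fits between the rails; steel cross bar 156 mm in x, 18 thick, underside 18.5 mm above the block's underside, which passes over the rails and keeps it from falling down the chute; on top a wooden grip 76 (x) x 24 (y) mm, from 46 to 90 mm. Origin: centre of the underside; z up.
- bowl: White bowl, 110 mm wide and 45 mm high, loose; a bystander. Origin: centre of its underside.
- sauce: Yellow sauce bottle, 60 mm wide and 170 mm high, loose; a bystander beyond the station. Origin: centre of its underside.
- shaker1: Upright aluminium shaker, 50 mm diameter, 78 mm high (sides straight to 72 mm), about 0.2 kg, standing on the trough floor; may be absent (None). Origin: centre of its underside; z up.
- shaker2: Upright aluminium shaker, 50 mm diameter, 78 mm high (sides straight to 72 mm), about 0.2 kg, standing on the trough floor; may be absent (None). Origin: centre of its underside; z up.
- shaker3: Upright aluminium shaker, 50 mm diameter, 78 mm high (sides straight to 72 mm), about 0.2 kg, standing on the trough floor; may be absent (None). Origin: centre of its underside; z up.
- crust1: Hard bread crust, a flat piece 34 x 54 x 18 mm (own x, y, z), 30 g, lying on the trough floor; may be absent (None). Origin: centre of its underside.
- crust2: Hard bread crust, a flat piece 34 x 54 x 18 mm (own x, y, z), 30 g, lying on the trough floor; may be absent (None). Origin: centre of its underside.
- crust3: Hard bread crust, a flat piece 34 x 54 x 18 mm (own x, y, z), 30 g, lying on the trough floor; may be absent (None). Origin: centre of its underside.
- crust4: Hard bread crust, a flat piece 34 x 54 x 18 mm (own x, y, z), 30 g, lying on the trough floor; may be absent (None). Origin: centre of its underside.
- crust5: Hard bread crust, a flat piece 34 x 54 x 18 mm (own x, y, z), 30 g, lying on the trough floor; may be absent (None). Origin: centre of its underside.

How it is judged:
By the outcome, as a careful person would: the job done as asked, in the order asked, and still so for the second after the job is handed in, with the robot touching nothing.
Of crust1, crust2, crust3, crust4, crust5 only 3 to 5 are there at a start; the rules pass over those that are not, and their reading is None.
Of shaker1, shaker2, shaker3 only 2 to 3 are there at a start; the rules pass over those that are not, and their reading is None.
At some moment in a run one of scraper may be knocked a few centimetres aside while the robot is not near it.
Once in a run the grip may slacken for a moment while it holds something.
It also fails if it takes over 210 s, if anything falls off the work surface, if the arm or the gripper's body presses on something with over 40 N, if the wrist force passes 120 N, or if a joint passes its speed limit or range.

### The arm

A 6-joint arm with a two-finger parallel gripper is mounted at the origin on the work surface. World frame = base frame: x ahead of the robot, y to its left, z up, the work surface at z = 0. Lengths are in m, angles in rad, forces in N, time in s.
With the tool pointing down it reaches from about 0.35 to 0.975 m from the base axis. Payload 17.4 kg.
Tool frame: the origin (TCP) lies at the very end of the fingers, on their centre line; the grasp point (between the pads) lies 19 mm behind it; x points along the fingers, y is the direction in which the jaws open and shut, and the axes are right-handed (so a half turn about x gives the same grasp; the last joint's range is limited). The gripper opens to 85 mm and grips with 20 to 120 N. Pads are 22 mm wide; open, the fingers measure 114 mm over their backs; the gripper's body (76 mm by 85 mm) begins 54 mm behind the grasp point. The pads swing forward as they close: fully open they stand 13 mm farther back than shut.
Start: joints at [1.207, 0.116, 1.442, -0, 1.584, -0.038], TCP at [0.216, 0.639, 0.194] pointing down, gripper open.
Joint ranges: [-2.83, 2.83], [-0.83, 2.19], [0.07, 2.5], [-1.14, 4.28], [0.01, 3], [-2.97, 2.97]. Speed limits (rad/s): [1.89, 1.89, 2.22, 3.14, 3.14, 3.14].

### API

Orientations are given as a 3x3 rotation matrix whose columns are the frame's x, y, z axes.
In Python, from cell import sensors, imaging, ctrl gives the robot as it stands.
- The arm moves only by the tool drive_tool, never from a script. Its argument "rows" is a list of rows, each a list of 7 numbers: the shift along the tool's x, y, z in cm, then the turn, a rotation vector about the tool's x, y, z in degrees, then the gripper command: -1 is shut, 1 is fully open, values between are in proportion. In form: [[tx, ty, tz, wx, wy, wz, claw], ...]. A call has 1 to 12 rows; each row shifts and turns the commanded pose from where the row before left it, along the tool's axes as they then stand; what a row does not reach is not made up. A row lasts 1/12 s, in which the tool goes at most 41.7 mm and 7.16 degrees, less where a joint would pass 70% of its speed; a pose out of reach is approached as far as the arm can. A call with a gripper value outside its range is refused whole. The fingers move at their own pace and stop on an object; "grip_force" is the grip in N (left out, the last holds). Time passes only in rows, so rows that do not move let the fingers close. It gives the time, the measured TCP pose, the force and the opening at its end, in the units of the state.
- sensors.state(): the state, without advancing time (a new reading comes with each control period).
- imaging.capture(name): name is "side" or "top" or "wrist"; returns a dict with "frame" (384x512x3 uint8, red, green, blue), "fx", "fy", "cx", "cy" (pixels), "position" and "attitude" of the camera in the world. Camera axes: x right, y up, looking along -z (the intrinsics and any distortion apply to the point x, -y, -z); pixel columns grow to the right and rows downward; lengths in m; the calibration is good to about 2 mm. A picture is of the moment at which its call begins. There is no depth.
- ctrl.finish_job(): hands the job in, once; it reports no verdict.
The state is a dict: "clock": time; "joints": joint angles; "qd": joint speeds; "joint_efforts": joint torques, N m; "tool_pos": TCP position; "eef_rot": TCP orientation; "force": force on the tool from outside, world axes, zero at the start; "moment": the same for the moment, N m; "finger_gap": opening from 0.0 (shut) to 1.0 (fully open).
Only numpy, scipy, OpenCV 4.12 (cv2) and the standard library are available. Lean on these libraries where they do the work, as an engineer would, in place of code of your own. Each camera call takes 0.05 s, during which the arm holds its last target.

## Working session

There is one attempt and no reset: what is moved stays moved. The work goes in short steps, Python scripts to look and compute and a tool call to move; the robot and the scene stay as the last step left them, time stands still between calls to the robot, and variables do not carry over. Pictures are saved under pics/ and viewed, and the job is handed in when it is done.

Besides the shell and the picture viewer there is one more tool, called by a JSON object that holds its "method" and its "body". drive_tool: Moves the arm, as the interface text tells. Its arguments: {"type":"object","properties":{"rows":{"type":"array"},"grip_force":{"type":"number"}},"required":["rows"]}

```bash
ls; mkdir -p pics; python3 - <<'E'
from cell import sensors, imaging, ctrl
import cv2
s=sensors.state(); print({k:s[k] for k in s})
for n in ["side","top","wrist"]:
    c=imaging.capture(n); cv2.imwrite(f"pics/{n}0.png",c["frame"][:,:,::-1])
    print(n,{k:c[k] for k in c if k!="frame"})
E
```

```text
pics
{'clock': 0.0, 'joints': array([ 1.20718767e+00,  1.16490157e-01,  1.44231500e+00,  8.40833901e-06,
        1.58402222e+00, -3.78294685e-02]), 'qd': array([ 0.00022108, -0.00022643, -0.00032485, -0.00028461,  0.00093451,
        0.0008198 ]), 'joint_efforts': array([ 3.42373154e-03, -7.31998587e+01, -6.32501507e+01,  2.14517349e-04,
        6.37369129e-03, -4.13202929e-05]), 'tool_pos': array([0.2159638 , 0.63924419, 0.19342852]), 'eef_rot': array([[-4.46986299e-04,  3.20046715e-01,  9.47401657e-01],
       [-1.15100618e-03,  9.47400960e-01, -3.20047022e-01],
       [-9.99999238e-01, -1.23352180e-03, -5.50995005e-05]]), 'force': array([ 0.46728475, -0.12855442, -0.71399392]), 'moment': array([ 0.00963853, -0.04784993, -0.021967  ]), 'finger_gap': 0.995763658989047}
side {'fx': 382.5686816468675, 'fy': 382.5686816468675, 'cx': 256.9208795756554, 'cy': 185.67228809328586, 'position': array([0.41851577, 0.56623932, 0.83447409]), 'attitude': array([[-0.96921567,  0.18429884, -0.16326336],
       [-0.24590781, -0.75761157,  0.60461067],
       [-0.01226117,  0.62614587,  0.77960953]])}
top {'fx': 386.67719660023937, 'fy': 386.67719660023937, 'cx': 257.11230046531824, 'cy': 184.80653467179386, 'position': array([ 0.50840045, -0.0122729 ,  1.17465246]), 'attitude': array([[-0.00755967,  0.99841557, -0.05576014],
       [-0.99996726, -0.00770873, -0.00245869],
       [-0.00288463,  0.05573973,  0.99844117]])}
wrist {'fx': 273.4984560215577, 'fy': 273.4984560215577, 'cx': 257.72523843293794, 'cy': 192.21607690346144, 'position': array([0.15080318, 0.66211586, 0.37379661]), 'attitude': array([[ 3.19806538e-01, -9.11393105e-01, -2.59010397e-01],
       [ 9.47482843e-01,  3.07682711e-01,  8.72216181e-02],
       [ 1.99839874e-04, -2.73301951e-01,  9.61928274e-01]])}
```

View pics/top0.png

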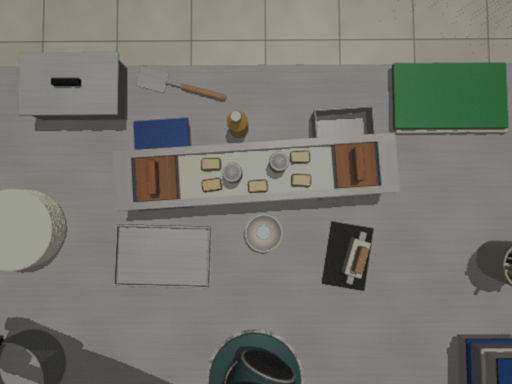

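View pics/side0.png

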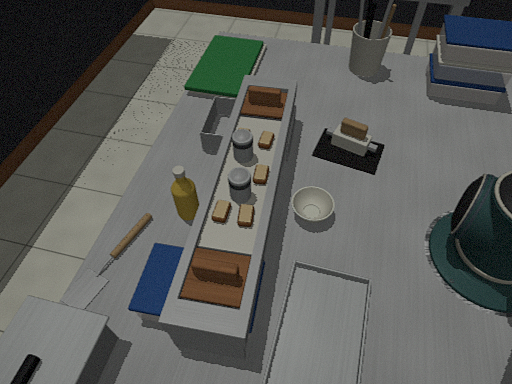

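View pics/wrist0.png

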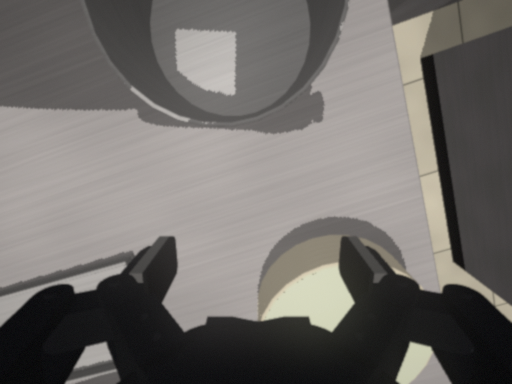

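The top picture shows the pan under the right (-y) chute (342,125), the tub at the left, two shakers at (232,172) and (279,161), five crusts, the tray at near left, and the mat and scraper at near right. Next I'll enlarge crops.

```bash
cat > h.py <<'E'
from cell import sensors, imaging, ctrl
import numpy as np, cv2
np.set_printoptions(precision=4,suppress=True)
def cap(n): return imaging.capture(n)
def ray(c,u,v):
    d=np.array([(u-c["cx"])/c["fx"],-(v-c["cy"])/c["fy"],-1.0]); return c["attitude"]@d
def pt(c,u,v,z):
    d=ray(c,u,v); p=c["position"]; t=(z-p[2])/d[2]; return p+t*d
def proj(c,P):
    q=c["attitude"].T@(np.asarray(P,float)-c["position"]); return np.array([c["cx"]+c["fx"]*q[0]/-q[2], c["cy"]-c["fy"]*q[1]/-q[2]])
def crop(c,u0,v0,u1,v1,name,k=None):
    f=c["frame"][v0:v1,u0:u1,::-1]
    k=k or min(800/(u1-u0),600/(v1-v0)); k=int(k)
    f=cv2.resize(f,None,fx=k,fy=k,interpolation=cv2.INTER_CUBIC)
    for u in range((u0+9)//10*10,u1,10):
        cv2.line(f,((u-u0)*k,0),((u-u0)*k,4 if u%50 else 12),(0,0,255),1)
        if u%20==0: cv2.putText(f,str(u),((u-u0)*k,20),0,.35,(0,0,255))
    for v in range((v0+9)//10*10,v1,10):
        cv2.line(f,(0,(v-v0)*k),(4 if v%50 else 12,(v-v0)*k),(0,0,255),1)
        if v%20==0: cv2.putText(f,str(v),(8,(v-v0)*k+4),0,.35,(0,0,255))
    cv2.imwrite("pics/"+name,f)
E
python3 - <<'E'
from h import *
c=cap("top")
crop(c,100,100,260,220,"a1.png");crop(c,250,100,410,220,"a2.png");crop(c,300,200,400,300,"a3.png");crop(c,100,210,290,300,"a4.png")
E
```

```text
(no output)
```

View pics/a1.png

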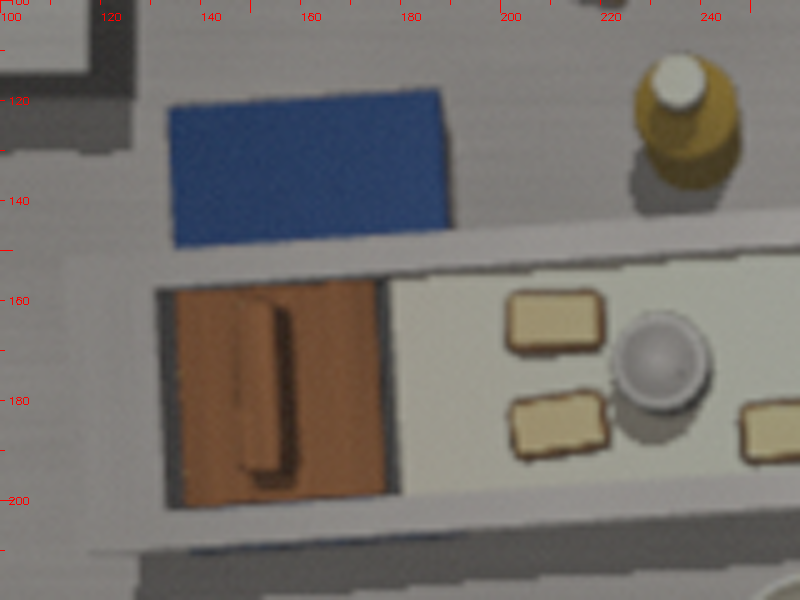

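View pics/a2.png

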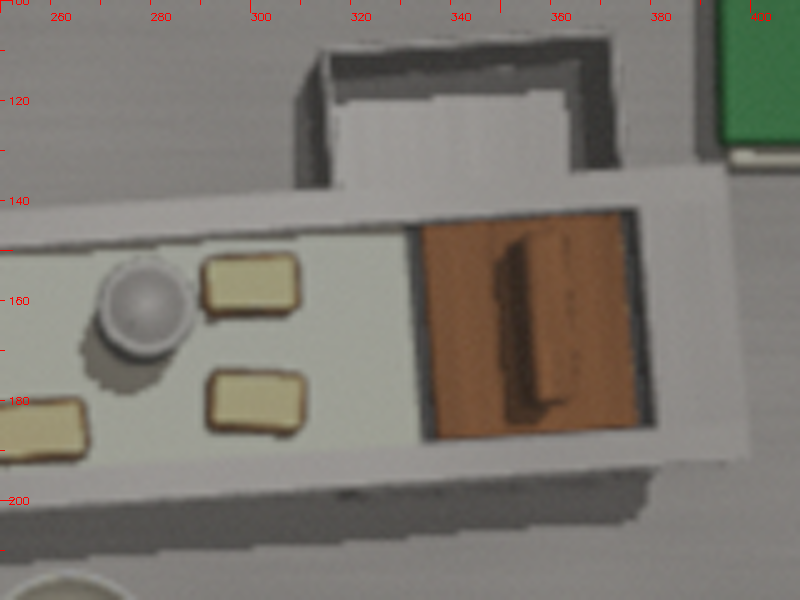

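View pics/a3.png

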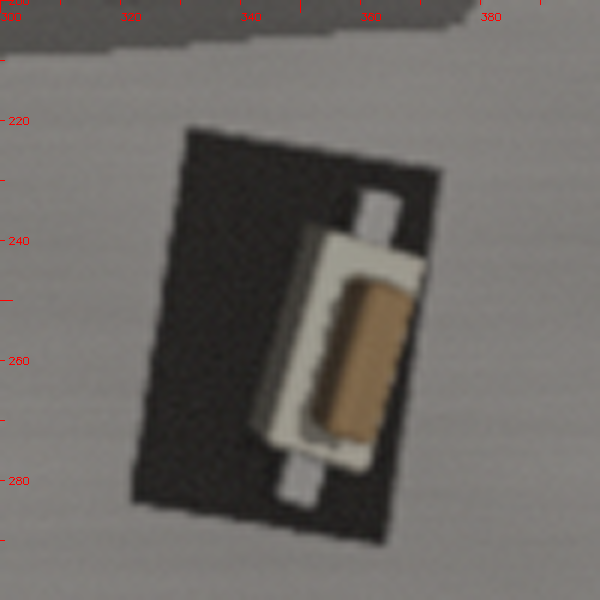

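View pics/a4.png

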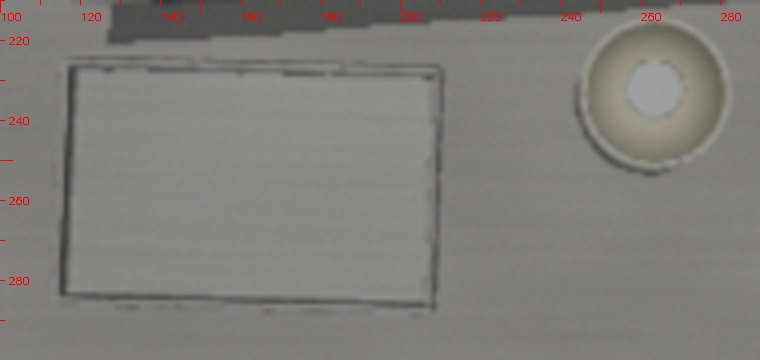

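```bash
python3 - <<'E'
from h import *
c=cap("top")
def show(n,pts,z):
    P=np.array([pt(c,u,v,z)[:2] for u,v in pts]); print(n,P.tolist() and np.round(P,4).tolist(),"mean",P.mean(0))
    return P
R=show("rails outer",[(113,152),(393.5,134),(399.5,191.5),(119,211)],.145)
print("dims",np.linalg.norm(R-np.roll(R,-1,0),axis=1), "yaw",[np.arctan2(-(a-b)[0],(a-b)[1]) for a,b in ((R[0],R[1]),(R[3],R[2]))])
F=show("flangeR",[(334,145),(372,142),(377.5,185.5),(337.5,188)],.138)
print(np.linalg.norm(F-np.roll(F,-1,0),axis=1))
L=show("flangeL",[(135,158),(176,156),(177.5,198),(136.5,201)],.138)
print(np.linalg.norm(L-np.roll(L,-1,0),axis=1))
B=show("barR",[(353.5,147),(366.,146),(369,180),(357.5,181)],.184)
print(np.linalg.norm(B-np.roll(B,-1,0),axis=1))
show("shakers",[(230.5,171.5)],.208);show("shakers",[(278,161)],.208)
show("crust",[(209.5,163.5),(210,184.5),(257,186),(298.5,156.5),(300,180)],.148)
M=show("mat",[(331,221.5),(373.5,228.5),(364,290.5),(322,283.5)],.004)
print(np.linalg.norm(M-np.roll(M,-1,0),axis=1))
G=show("scr grip top",[(361,246.5),(368.5,249),(361.5,273),(354,271.5)],.094)
print(np.linalg.norm(G-np.roll(G,-1,0),axis=1), "dir", np.arctan2(*(G[0]-G[3])[::-1]))
S=show("scr block top",[(354,238.5),(371,243),(361,278),(344,273.5)],.050)
print(np.linalg.norm(S-np.roll(S,-1,0),axis=1), "dir", np.arctan2(*(S[0]-S[3])[::-1]))
T=show("tray",[(116.5,225.5),(210,226.5),(207.5,287),(113,285)],.025)
print(np.linalg.norm(T-np.roll(T,-1,0),axis=1))
show("bowl",[(262.5,233.5)],.045)
show("sauce",[(233.5,116)],.17)
E
```

```text
rails outer [[0.657, 0.3762], [0.6996, -0.3768], [0.5451, -0.3886], [0.499, 0.3581]] mean [ 0.6002 -0.0078]
dims [0.7542 0.155  0.7481 0.1591] yaw [np.float64(0.05653802230025743), np.float64(0.061752130847075114)]
flangeR [[0.6723, -0.2181], [0.6796, -0.3207], [0.5619, -0.3326], [0.5561, -0.2253]] mean [ 0.6175 -0.2742]
[0.1029 0.1183 0.1075 0.1165]
flangeL [[0.6413, 0.3192], [0.6458, 0.2085], [0.5325, 0.204], [0.5253, 0.314]] mean [0.5862 0.2614]
[0.1108 0.1134 0.1102 0.1161]
barR [[0.6594, -0.2591], [0.6618, -0.2913], [0.5739, -0.297], [0.5715, -0.2674]] mean [ 0.6166 -0.2787]
[0.0323 0.0881 0.0296 0.0883]
shakers [[0.5963, 0.0566]] mean [0.5963 0.0566]
shakers [[0.6219, -0.0628]] mean [ 0.6219 -0.0628]
crust [[0.6237, 0.1169], [0.5675, 0.1156], [0.5626, -0.0094], [0.6406, -0.1208], [0.5777, -0.1239]] mean [ 0.5944 -0.0043]
mat [[0.4613, -0.2313], [0.4393, -0.3588], [0.2554, -0.326], [0.2769, -0.201]] mean [ 0.3582 -0.2793]
[0.1294 0.1868 0.1268 0.1868]
scr grip top [[0.3952, -0.2963], [0.3882, -0.3169], [0.3226, -0.2961], [0.3268, -0.2754]] mean [ 0.3582 -0.2962]
[0.0218 0.0689 0.021  0.0715] dir -0.29605713681675344
scr block top [[0.4137, -0.2882], [0.4004, -0.3369], [0.3008, -0.3059], [0.314, -0.2573]] mean [ 0.3572 -0.2971]
[0.0505 0.1044 0.0503 0.1044] dir -0.3001274641305499
tray [[0.455, 0.4082], [0.45, 0.131], [0.2733, 0.1385], [0.281, 0.4162]] mean [0.3648 0.2735]
[0.2772 0.1769 0.2779 0.1742]
bowl [[0.4297, -0.0241]] mean [ 0.4297 -0.0241]
sauce [[0.7461, 0.0509]] mean [0.7461 0.0509]
```

{"method": "drive_tool", "body": {"rows": [[-2.7, 0, 0, -5.5, 0, 0, 1], [-2.7, 0, 0, -5.5, 0, 0, 1], [-2.7, 0, 0, -5.5, 0, 0, 1], [-2.7, 0, 0, -5.5, 0, 0, 1], [0, -3.1, 1.15, 0, 0, 0, 1], [0, -3.1, 1.15, 0, 0, 0, 1], [0, -3.1, 1.15, 0, 0, 0, 1], [0, -3.1, 1.15, 0, 0, 0, 1], [0, -3.1, 1.15, 0, 0, 0, 1], [0, -3.1, 1.15, 0, 0, 0, 1], [0, -3.1, 1.15, 0, 0, 0, 1], [0, -3.1, 1.15, 0, 0, 0, 1]], "grip_force": 80}}

```text
clock: 1.25
tool_pos: [0.3225, 0.3958, 0.3022]
eef_rot: [[0.0, -0.058, 0.998], [0.0, 0.998, 0.058], [-1.0, 0.0, 0.0]]
force: [0.5, 0.2, -0.1]
finger_gap: 1.001
```

{"method": "drive_tool", "body": {"rows": [[0, -3.1, 1.15, 0, 0, 0, 1], [0, -3.1, 1.15, 0, 0, 0, 1], [0, -3.1, 1.15, 0, 0, 0, 1], [0, -3.1, 1.15, 0, 0, 0, 1], [0, -3.1, 1.15, 0, 0, 0, 1], [0, -3.1, 1.15, 0, 0, 0, 1], [0, -3.1, 1.15, 0, 0, 0, 1], [0, -3.1, 1.15, 0, 0, 0, 1], [0, -3.1, 1.15, 0, 0, 0, 1], [0, -3.1, 1.15, 0, 0, 0, 1]]}}

```text
clock: 2.08
tool_pos: [0.4554, 0.0928, 0.3024]
eef_rot: [[0.0, -0.058, 0.998], [0.0, 0.998, 0.058], [-1.0, 0.0, 0.0]]
force: [0.0, 0.4, -0.2]
finger_gap: 1.001
```

```bash
cat >> h.py <<'E'
def to(p,yaw=None,grip=True):
    """delta in tool axes (cm,deg) from measured to TCP p; yaw = world angle of tool y (deg)"""
    s=sensors.state(); R=s["eef_rot"]; T=s["tool_pos"]
    out=(R.T@(np.array(p)-T))*100
    a=np.radians(yaw if yaw is not None else np.degrees(np.arctan2(R[1,1],R[0,1])))
    y=np.array([np.cos(a),np.sin(a),0]); x=np.array([0,0,-1.]); Rt=np.stack([x,y,np.cross(x,y)],1)
    from scipy.spatial.transform import Rotation as Ro
    rv=Ro.from_matrix(R.T@Rt).as_rotvec(degrees=True)
    print("t=%.2f tcp"%s["clock"],T,"yaw %.2f"%np.degrees(np.arctan2(R[1,1],R[0,1])),"F",s["force"],"gap %.3f"%s["finger_gap"],"| shift cm",out,"turn",rv)
E
python3 -c "
from h import *
to([.6173,-.2765,.30],93.35)"
```

```text
t=2.08 tcp [0.4554 0.0928 0.3024] yaw 93.33 F [ 0.0145  0.411  -0.224 ] gap 1.001 | shift cm [  0.2406 -37.8114  14.0184] turn [-0.0183  0.0278 -0.0032]
```

{"method": "drive_tool", "body": {"rows": [[0, -3.15, 1.17, 0, 0, 0, 1], [0, -3.15, 1.17, 0, 0, 0, 1], [0, -3.15, 1.17, 0, 0, 0, 1], [0, -3.15, 1.17, 0, 0, 0, 1], [0, -3.15, 1.17, 0, 0, 0, 1], [0, -3.15, 1.17, 0, 0, 0, 1], [0, -3.15, 1.17, 0, 0, 0, 1], [0, -3.15, 1.17, 0, 0, 0, 1], [0, -3.15, 1.17, 0, 0, 0, 1], [0, -3.15, 1.17, 0, 0, 0, 1], [0, -3.15, 1.17, 0, 0, 0, 1], [0, -3.15, 1.17, 0, 0, 0, 1]]}}

```text
clock: 3.08
tool_pos: [0.6177, -0.2764, 0.302]
eef_rot: [[-0.0, -0.058, 0.998], [0.0, 0.998, 0.058], [-1.0, 0.0, -0.0]]
force: [0.0, 1.3, 1.0]
finger_gap: 0.993
```

```bash
python3 -c "
from h import *
to([.6173,-.2765,.149],93.35)
c=cap('wrist');cv2.imwrite('pics/w1.png',c['frame'][:,:,::-1])
y=np.array([-.0584,.9983]);x=np.array([.9983,.0584]);o=np.array([.6173,-.2765])
for a in(45,-45):
  for b in (11,-11):
    print(a,b,proj(c,[*(o+x*a/1e3+y*b/1e3),.184]))"
```

```text
t=3.08 tcp [ 0.6177 -0.2764  0.302 ] yaw 93.32 F [0.0368 1.3118 0.95  ] gap 0.993 | shift cm [15.3027 -0.0063 -0.0372] turn [-0.0254 -0.0019 -0.0029]
45 11 [266.4553 215.8738]
45 -11 [247.5306 215.8826]
-45 11 [267.1754 137.1459]
-45 -11 [246.6616 137.1506]
```

View pics/w1.png

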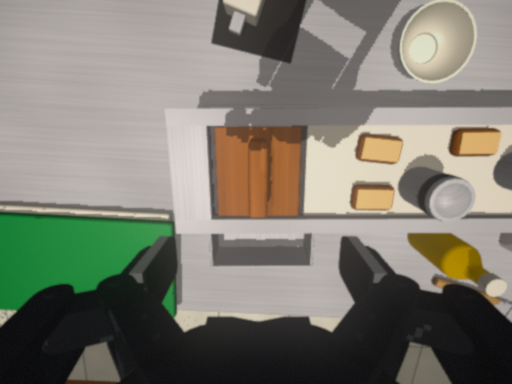

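{"method": "drive_tool", "body": {"rows": [[3.0, 0, 0, 0, 0, 0, 1], [3.0, 0.1, 0, 0, 0, 0, 1], [3.0, 0, 0, 0, 0, 0, 1], [3.0, 0, 0, 0, 0, 0, 1], [2.0, 0, 0, 0, 0, 0, 1], [1.1, 0, 0, 0, 0, 0, 1], [0, 0, 0, 0, 0, 0, 0.2], [0, 0, 0, 0, 0, 0, -0.2], [0, 0, 0, 0, 0, 0, -0.6], [0, 0, 0, 0, 0, 0, -1], [0, 0, 0, 0, 0, 0, -1], [0, 0, 0, 0, 0, 0, -1]]}}

```text
clock: 4.13
tool_pos: [0.6175, -0.2739, 0.1521]
eef_rot: [[0.001, -0.058, 0.998], [-0.001, 0.998, 0.058], [-1.0, -0.001, 0.001]]
force: [-0.3, -0.4, -0.9]
finger_gap: 0.14
```

{"method": "drive_tool", "body": {"rows": [[0, 0, 0, 0, 0, 0, -1], [0, 0, 0, 0, 0, 0, -1], [0, 0, 0, 0, 0, 0, -1], [0, 0, 0, 0, 0, 0, -1], [0, 0, 0, 0, 0, 0, -1], [0, 0, 0, 0, 0, 0, -1]]}}

```text
clock: 4.63
tool_pos: [0.6172, -0.2737, 0.1512]
eef_rot: [[-0.0, -0.058, 0.998], [0.0, 0.998, 0.058], [-1.0, 0.0, -0.0]]
force: [0.1, -0.1, -0.1]
finger_gap: 0.001
```

```bash
python3 -c "
from h import *
to([.6173,-.2765,.149],93.35)
c=cap('wrist');cv2.imwrite('pics/w2.png',c['frame'][:,:,::-1])
c=cap('top');crop(c,280,100,440,220,'t2.png')
print(proj(c,sensors.state()['tool_pos']))"
```

```text
t=4.63 tcp [ 0.6172 -0.2737  0.1512] yaw 93.33 F [ 0.0604 -0.1142 -0.149 ] gap 0.001 | shift cm [ 0.2212 -0.2783 -0.0084] turn [-0.0182 -0.0011 -0.0008]
[356.3159 164.6174]
```

View pics/w2.png

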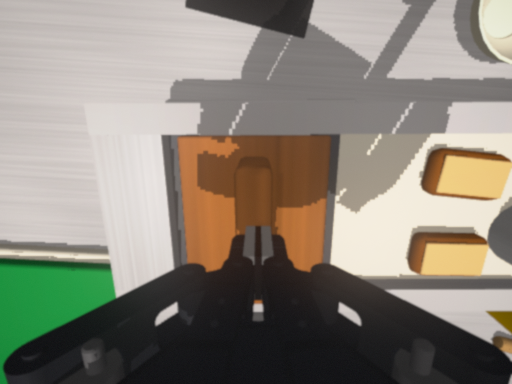

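View pics/t2.png

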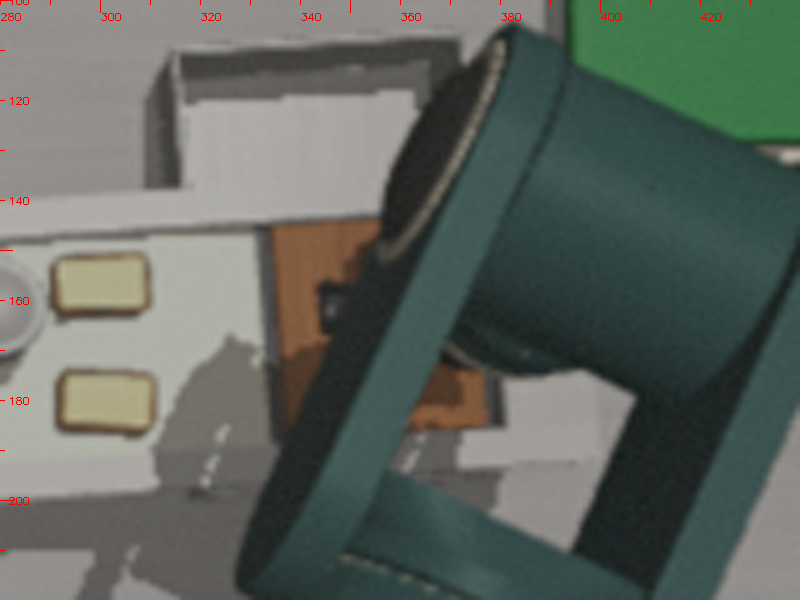

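```bash
python3 -c "
from h import *
c=cap('wrist');crop(c,150,120,350,320,'w3.png')
c=cap('side');crop(c,180,60,340,180,'s3.png')
print(proj(c,sensors.state()['tool_pos']))"
```

```text
[264.8849  98.2581]
```

View pics/w3.png

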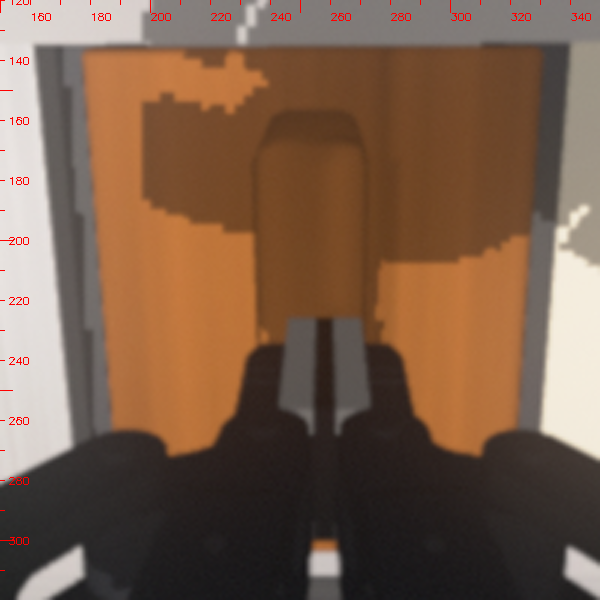

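View pics/s3.png

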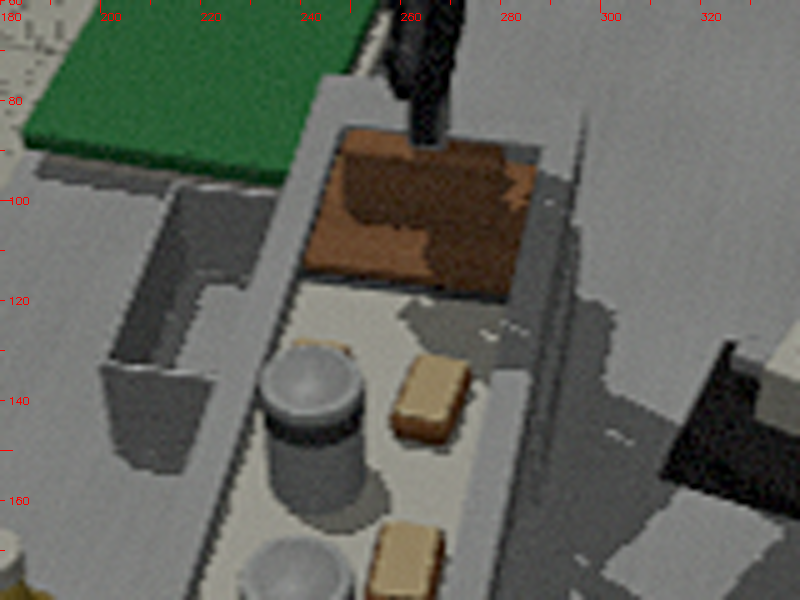

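```bash
python3 -c "
from h import *
T=sensors.state()['tool_pos'];R=sensors.state()['eef_rot'];print(T)
for n in ('wrist','side'):
  c=cap(n)
  print(n,c['position'])
  for d in (0,-.019,-.033,-.05): print(d,proj(c,T+R[:,0]*d))
  y=np.array([-.0584,.9983]);x=np.array([.9983,.0584]);o=np.array([.6173,-.2765])
  for z in (.138,.184):
   for a in(45,-45):
    for b in (11,-11):
     print(z,a,b,proj(c,[*(o+x*a/1e3+y*b/1e3),z]))"
```

```text
[ 0.6172 -0.2737  0.1512]
wrist [ 0.5485 -0.2772  0.3315]
0 [256.7042 216.2282]
-0.019 [256.6213 226.9273]
-0.033 [256.5482 236.3701]
-0.05 [256.441  250.2083]
0.138 45 11 [267.1943 263.302 ]
0.138 45 -11 [239.4913 263.3137]
0.138 -45 11 [268.4074 149.4556]
0.138 -45 -11 [237.1606 149.4583]
0.184 45 11 [269.6767 301.3937]
0.184 45 -11 [234.887  301.4122]
0.184 -45 11 [271.664  159.9157]
0.184 -45 -11 [231.0963 159.9205]
side [0.4185 0.5662 0.8345]
0 [264.8849  98.2581]
-0.019 [264.9122  92.7334]
-0.033 [264.9328  88.5626]
-0.05 [264.9584  83.3796]
0.138 45 11 [248.7492 102.0757]
0.138 45 -11 [250.2982  97.2203]
0.138 -45 11 [280.186  105.6664]
0.138 -45 -11 [281.3609 100.715 ]
0.184 45 11 [248.2637  88.7021]
0.184 45 -11 [249.8712  83.8525]
0.184 -45 11 [280.7827  92.2687]
0.184 -45 -11 [281.9901  87.3203]
```

{"method": "drive_tool", "body": {"rows": [[0, 0, 0, 0, 0, 0, 0], [0, 0, 0, 0, 0, 0, 0.2], [0, 0, 0, 0, 0, 0, 0.2], [0, 0, 0, 0, 0, 0, 0.2], [0, 0, 0, 0, 0, 0, 0.2]]}}

```text
clock: 5.35
tool_pos: [0.6172, -0.2737, 0.1512]
eef_rot: [[-0.0, -0.058, 0.998], [-0.0, 0.998, 0.058], [-1.0, -0.0, -0.0]]
force: [0.0, -0.2, 1.0]
finger_gap: 0.595
```

```bash
python3 -c "
from h import *
to([.6173,-.2765,.149],93.35)
c=cap('wrist');crop(c,150,120,350,320,'w4.png')
c=cap('side');crop(c,200,40,320,130,'s4.png')
"
```

```text
t=5.35 tcp [ 0.6172 -0.2737  0.1512] yaw 93.33 F [ 0.0165 -0.2114  1.0426] gap 0.595 | shift cm [ 0.2223 -0.2759 -0.0085] turn [-0.0185 -0.0003  0.002 ]
```

View pics/w4.png

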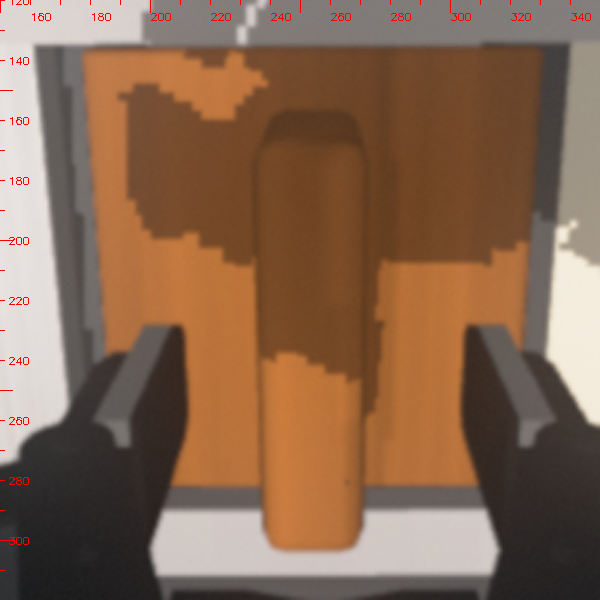

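View pics/s4.png

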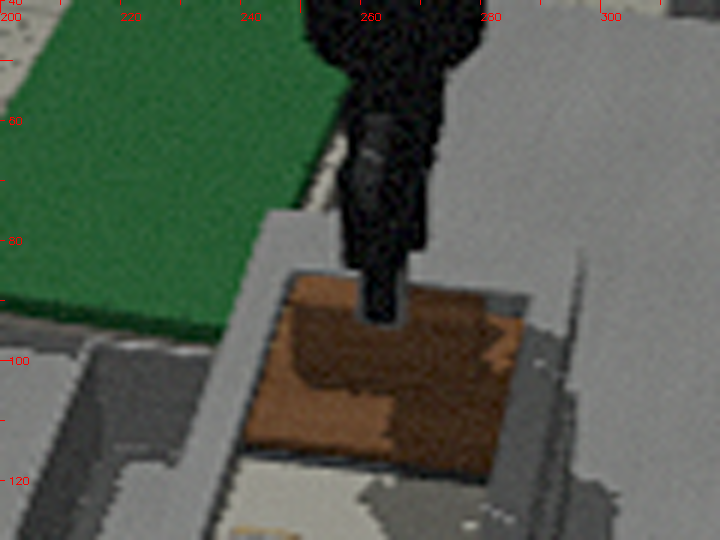

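{"method": "drive_tool", "body": {"rows": [[0.2, -0.25, 0, 0, 0, 0, 0.2], [0, 0, 0, 0, 0, 0, 0], [0, 0, 0, 0, 0, 0, -0.2], [0, 0, 0, 0, 0, 0, -0.4], [0, 0, 0, 0, 0, 0, -0.4], [0, 0, 0, 0, 0, 0, -0.4]], "grip_force": 60}}

```text
clock: 5.95
tool_pos: [0.6174, -0.2762, 0.1492]
eef_rot: [[0.0, -0.058, 0.998], [0.0, 0.998, 0.058], [-1.0, 0.0, 0.0]]
force: [0.3, 0.8, -0.9]
finger_gap: 0.304
```

{"method": "drive_tool", "body": {"rows": [[0, 0, 0, 0, 0, 0, -0.5], [0, 0, 0, 0, 0, 0, -0.5], [0, 0, 0, 0, 0, 0, -0.5], [0, 0, 0, 0, 0, 0, -0.6], [0, 0, 0, 0, 0, 0, -0.6]]}}

```text
clock: 6.37
tool_pos: [0.6174, -0.2762, 0.1492]
eef_rot: [[-0.0, -0.058, 0.998], [-0.0, 0.998, 0.058], [-1.0, -0.0, -0.0]]
force: [-0.6, 0.4, 0.8]
finger_gap: 0.201
```

```bash
python3 -c "
from h import *
c=cap('wrist');crop(c,200,140,320,260,'w5.png')
c=cap('side');crop(c,220,60,300,120,'s5.png')
"
```

```text
(no output)
```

View pics/w5.png

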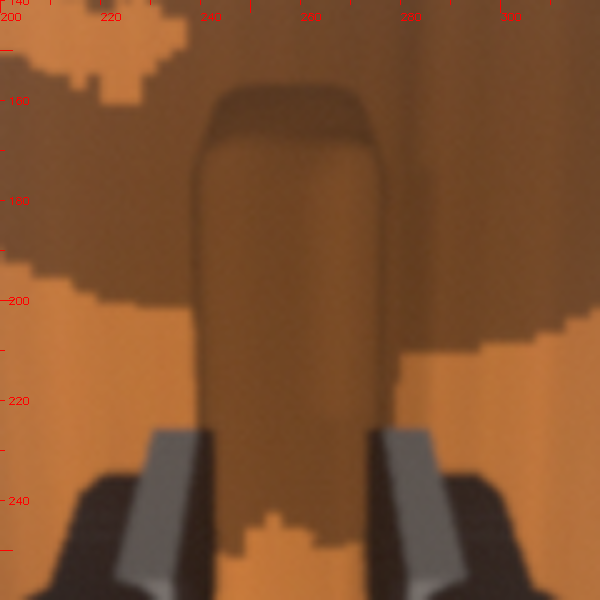

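View pics/s5.png

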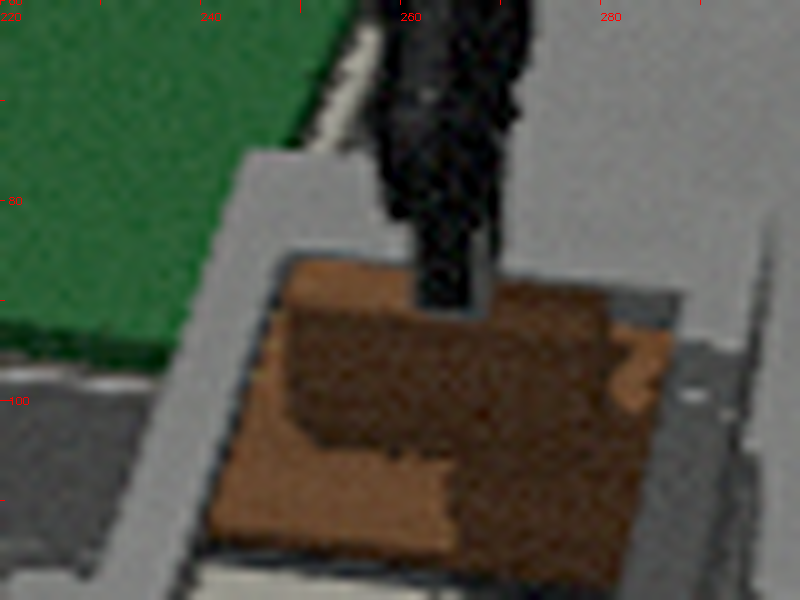

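The bar passed between the fingers without contact. Both cameras put the fingertips near z≈0.18–0.19, about 35 mm above the reported TCP. I'll open, lower gradually watching the force, and look again.

{"method": "drive_tool", "body": {"rows": [[0, 0, 0, 0, 0, 0, 0.2], [0, 0, 0, 0, 0, 0, 0.2], [0, 0, 0, 0, 0, 0, 0.2], [0, 0, 0, 0, 0, 0, 0.2], [0.7, 0, 0, 0, 0, 0, 0.2], [0.7, 0, 0, 0, 0, 0, 0.2], [0, 0, 0, 0, 0, 0, 0.2], [0, 0, 0, 0, 0, 0, 0.2]]}}

```text
clock: 7.13
tool_pos: [0.617, -0.276, 0.1342]
eef_rot: [[-0.001, -0.058, 0.998], [0.001, 0.998, 0.058], [-1.0, 0.001, -0.001]]
force: [0.3, 0.4, 0.6]
finger_gap: 0.598
```

```bash
python3 -c "
from h import *
to([.6173,-.2765,.149],93.35)
c=cap('wrist');crop(c,150,120,350,320,'w6.png')
c=cap('side');crop(c,220,60,300,120,'s6.png')
"
```

```text
t=7.13 tcp [ 0.617  -0.276   0.1342] yaw 93.34 F [0.291  0.3706 0.5958] gap 0.598 | shift cm [-1.4779 -0.0459  0.0213] turn [-0.015  -0.07   -0.0405]
```

View pics/w6.png

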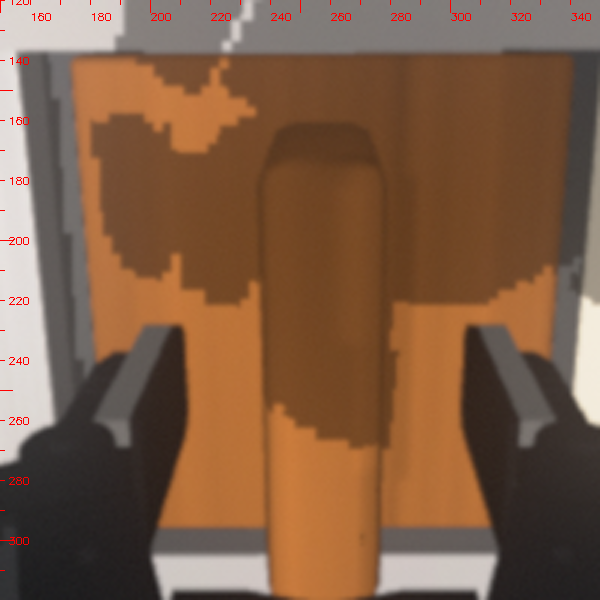

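View pics/s6.png

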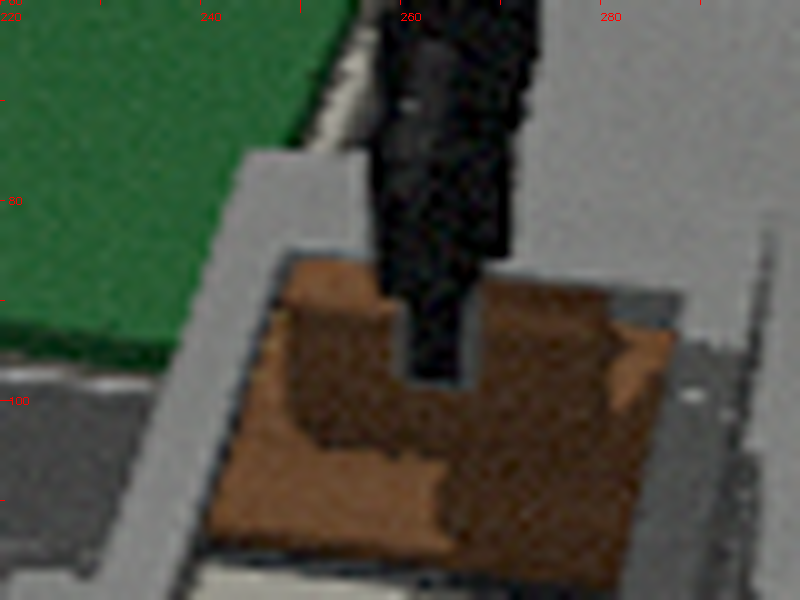

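{"method": "drive_tool", "body": {"rows": [[0.6, 0, 0, 0, 0, 0, 0.2], [0.6, 0, 0, 0, 0, 0, 0.2], [0.6, 0, 0, 0, 0, 0, 0.2], [0, 0, 0, 0, 0, 0, 0.2], [0, 0, 0, 0, 0, 0, -0.2], [0, 0, 0, 0, 0, 0, -0.4], [0, 0, 0, 0, 0, 0, -0.6], [0, 0, 0, 0, 0, 0, -0.8], [0, 0, 0, 0, 0, 0, -0.8], [0, 0, 0, 0, 0, 0, -0.8]]}}

```text
clock: 8.07
tool_pos: [0.6175, -0.2764, 0.1176]
eef_rot: [[0.001, -0.058, 0.998], [-0.0, 0.998, 0.058], [-1.0, -0.0, 0.0]]
force: [-0.3, -0.3, 3.1]
finger_gap: 0.245
```

```bash
python3 -c "
from h import *
to([.6173,-.2765,.149],93.35)
c=cap('wrist');crop(c,150,120,350,320,'w7.png')
c=cap('side');crop(c,220,60,300,120,'s7.png')
"
```

```text
t=8.07 tcp [ 0.6175 -0.2764  0.1176] yaw 93.33 F [-0.2655 -0.3303  3.1352] gap 0.245 | shift cm [-3.1389 -0.0149 -0.0188] turn [-0.0199  0.0276  0.0208]
```

View pics/w7.png

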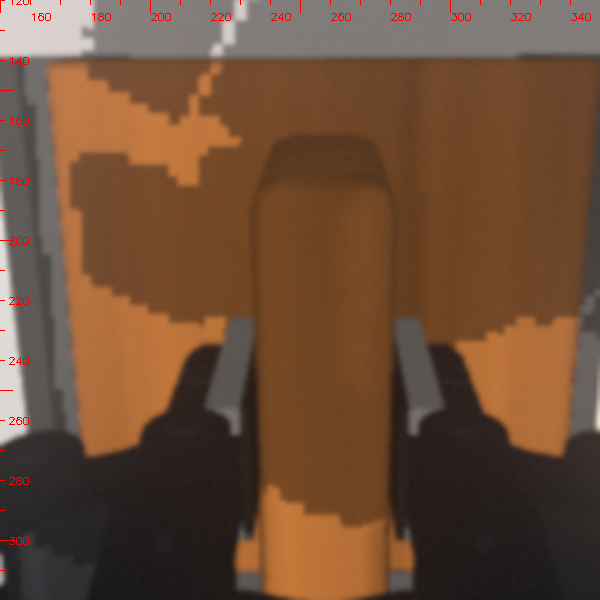

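View pics/s7.png

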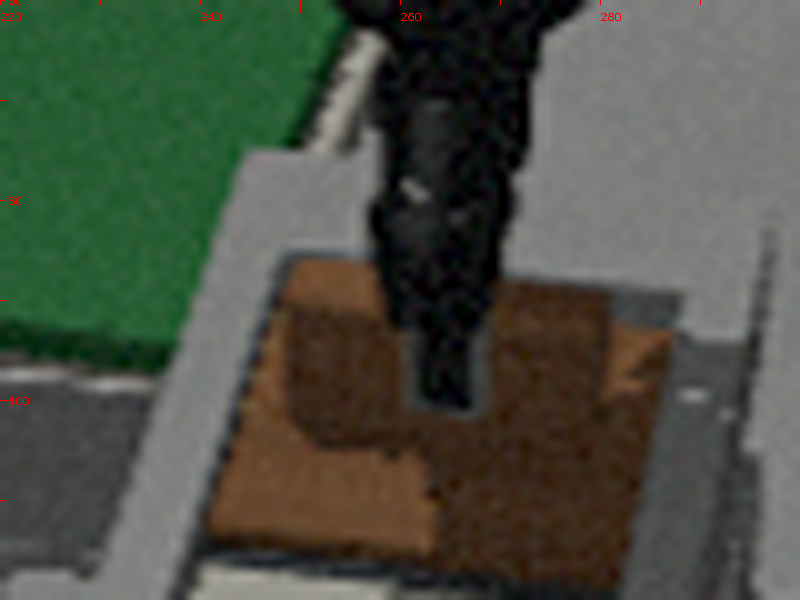

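{"method": "drive_tool", "body": {"rows": [[0, 0, 0, 0, 0, 0, -1], [0, 0, 0, 0, 0, 0, -1], [0, 0, 0, 0, 0, 0, -1], [-0.2, 0, 0, 0, 0, 2.1, -1], [-0.2, 0, 0, 0, 0, 2.1, -1], [-0.2, 0, 0, 0, 0, 2.1, -1], [-0.2, 0, 0, 0, 0, 2.2, -1], [0, 0, 0, 0, 0, 0, -1], [0, 0, 0, 0, 0, 0, -1]], "grip_force": 100}}

```text
clock: 8.92
tool_pos: [0.6177, -0.2767, 0.126]
eef_rot: [[-0.008, -0.057, 0.998], [0.149, 0.987, 0.058], [-0.989, 0.149, 0.001]]
force: [-1.1, 1.4, 8.5]
finger_gap: 0.236
```

```bash
python3 -c "
from h import *
to([.6173,-.2765,.149],93.35); print(sensors.state()['eef_rot'],sensors.state()['moment'])
c=cap('wrist');cv2.imwrite('pics/w8.png',c['frame'][:,:,::-1])
c=cap('side');crop(c,220,60,320,135,'s8.png')
"
```

```text
t=8.92 tcp [ 0.6177 -0.2767  0.126 ] yaw 93.32 F [-1.1188  1.3532  8.5374] gap 0.236 | shift cm [-2.2674  0.3597 -0.0358] turn [-0.0309  0.0571 -8.5619]
[[-0.0077 -0.0573  0.9983]
 [ 0.1487  0.9872  0.0578]
 [-0.9889  0.1489  0.001 ]] [0.8505 0.1976 0.036 ]
```

View pics/w8.png

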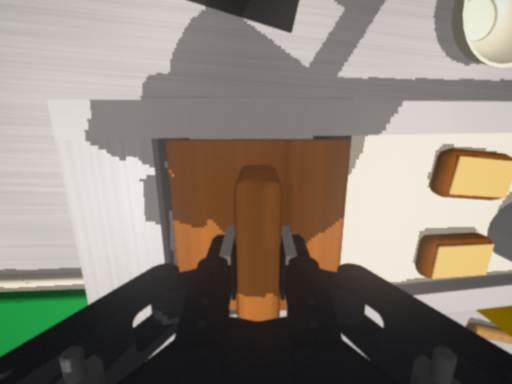

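View pics/s8.png

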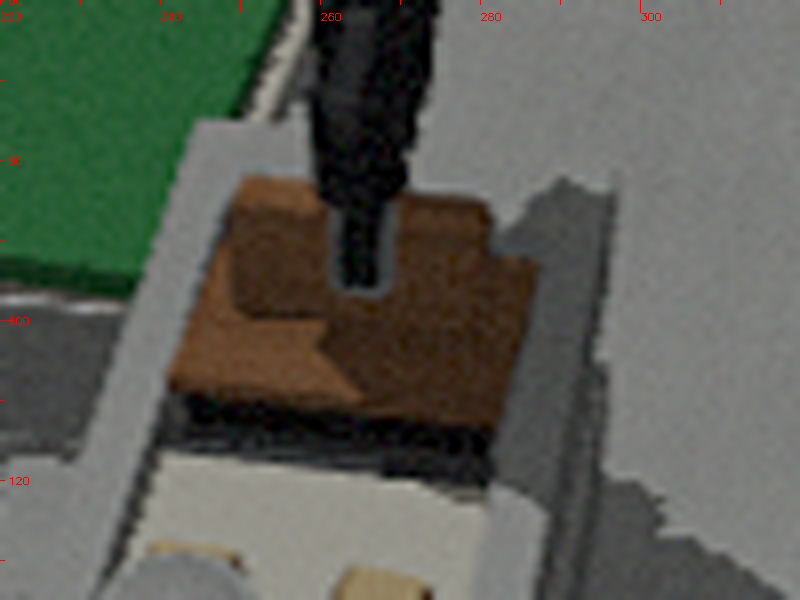

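{"method": "drive_tool", "body": {"rows": [[-0.15, 0, 0, 0, 0, -2.8, -1], [-0.15, 0, 0, 0, 0, -2.8, -1], [-0.15, 0, 0, 0, 0, -2.8, -1], [-0.15, 0, 0, 0, 0, -2.8, -1], [-0.15, 0, 0, 0, 0, -2.9, -1], [-0.15, 0, 0, 0, 0, -2.9, -1], [0, 0, 0, 0, 0, 0, -1], [0, 0, 0, 0, 0, 0, -1]]}}

```text
clock: 9.68
tool_pos: [0.6175, -0.2768, 0.1343]
eef_rot: [[0.009, -0.058, 0.998], [-0.147, 0.987, 0.059], [-0.989, -0.148, 0.0]]
force: [1.3, -5.6, 1.5]
finger_gap: 0.239
```

```bash
python3 -c "
from h import *
to([.6173,-.2765,.149],93.35); print(sensors.state()['eef_rot'],sensors.state()['moment'])
c=cap('wrist');cv2.imwrite('pics/w9.png',c['frame'][:,:,::-1])
c=cap('side');crop(c,220,60,320,135,'s9.png')
"
```

```text
t=9.68 tcp [ 0.6175 -0.2768  0.1343] yaw 93.38 F [ 1.3107 -5.6122  1.5263] gap 0.239 | shift cm [-1.4603 -0.1891 -0.0202] turn [0.0344 0.0166 8.4949]
[[ 0.009  -0.0584  0.9983]
 [-0.1474  0.9873  0.0591]
 [-0.989  -0.1477  0.0002]] [-1.205  -0.1591  0.0371]
```

View pics/w9.png

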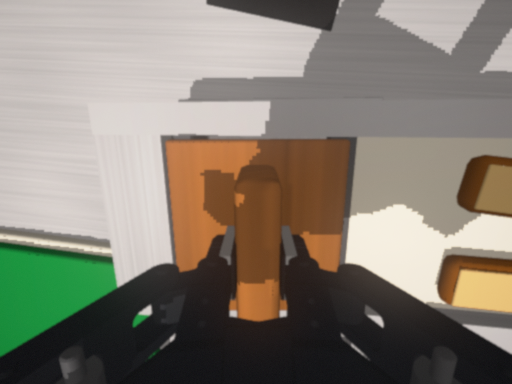

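View pics/s9.png

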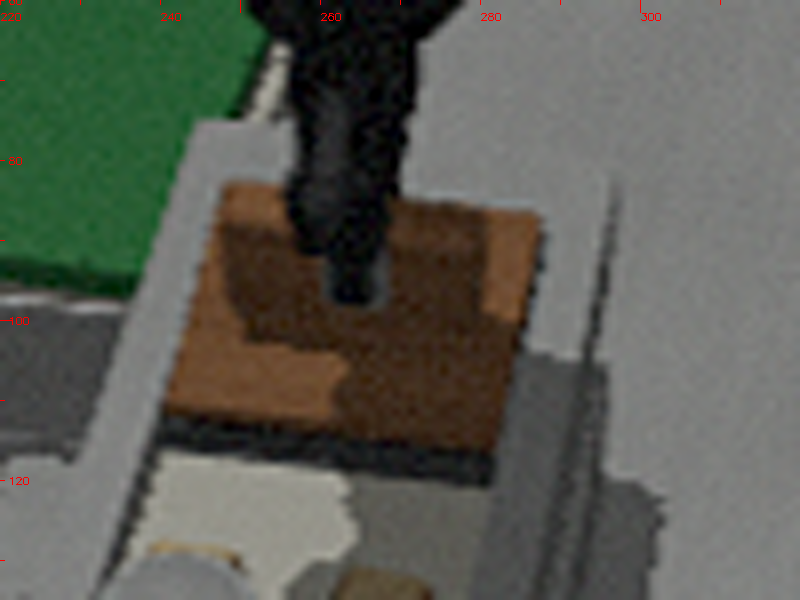

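{"method": "drive_tool", "body": {"rows": [[-0.15, 0, 0, 0, 0, 2.8, -1], [-0.15, 0, 0, 0, 0, 2.8, -1], [-0.15, 0, 0, 0, 0, 2.8, -1], [-0.15, 0, 0, 0, 0, 2.8, -1], [-0.15, 0, 0, 0, 0, 2.8, -1], [0, 0, 0, 0, 0, 0, -1], [0, 0, 0, 0, 0, 0, -1]]}}

```text
clock: 10.37
tool_pos: [0.6171, -0.2772, 0.1406]
eef_rot: [[-0.006, -0.057, 0.998], [0.096, 0.994, 0.057], [-0.995, 0.097, -0.001]]
force: [-0.0, 0.3, -3.4]
finger_gap: 0.244
```

{"method": "drive_tool", "body": {"rows": [[-0.3, 0, 0, 0, 0, -2.0, -1], [-0.3, 0, 0, 0, 0, -2.0, -1], [0, 0, 0, 0, 0, -1.5, -1], [0, 0, 0, 0, 0, 0, -1], [0, 0, 0, 0, 0, 0, -1]]}}

```text
clock: 10.78
tool_pos: [0.6174, -0.2762, 0.1475]
eef_rot: [[-0.0, -0.059, 0.998], [0.0, 0.998, 0.059], [-1.0, 0.0, -0.0]]
force: [-0.1, 0.5, -3.1]
finger_gap: 0.246
```

```bash
python3 -c "
from h import *
to([.6173,-.2765,.149],93.35); print(sensors.state()['moment'])
c=cap('wrist');cv2.imwrite('pics/w10.png',c['frame'][:,:,::-1])
c=cap('side');crop(c,220,60,320,135,'s10.png')
"
```

```text
t=10.78 tcp [ 0.6174 -0.2762  0.1475] yaw 93.39 F [-0.1411  0.5172 -3.1202] gap 0.246 | shift cm [-0.1523 -0.0317 -0.0144] turn [ 0.0441 -0.0027 -0.0255]
[0.0024 0.0283 0.037 ]
```

View pics/s10.png

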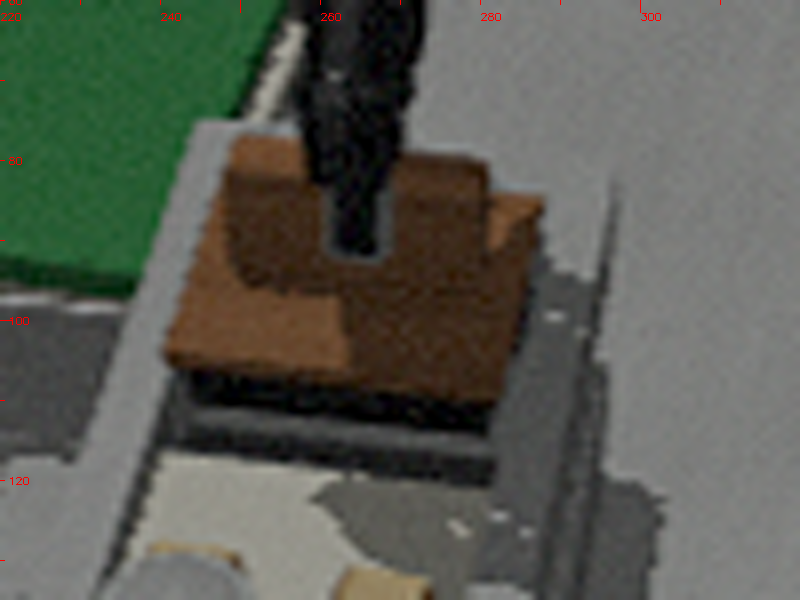

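{"method": "drive_tool", "body": {"rows": [[-0.5, 0, 0, 0, 0, 0, -1], [-0.5, 0, 0, 0, 0, 0, -1], [-1, 0, 0, 0, 0, 0, -1], [-1.5, 0, 0, 0, 0, 0, -1], [-2, 0, 0, 0, 0, 0, -1], [-2, 0, 0, 0, 0, 0, -1], [-2, 0, 0, 0, 0, 0, -1], [-2, 0, 0, 0, 0, 0, -1], [-2, 0, 0, 0, 0, 0, -1], [-1, 0, 0, 0, 0, 0, -1], [0, 0, 0, 0, 0, 0, -1]]}}

```text
clock: 11.8
tool_pos: [0.6179, -0.2773, 0.2965]
eef_rot: [[0.004, -0.058, 0.998], [-0.002, 0.998, 0.058], [-1.0, -0.002, 0.004]]
force: [0.7, -0.9, -2.9]
finger_gap: 0.238
```

```bash
python3 -c "
from h import *
to([.365,.340,.30],88.5)
c=cap('wrist');cv2.imwrite('pics/w11.png',c['frame'][:,:,::-1])
c=cap('side');crop(c,180,40,340,160,'s11.png')
"
```

```text
t=11.80 tcp [ 0.6179 -0.2773  0.2965] yaw 93.33 F [ 0.7208 -0.8771 -2.9171] gap 0.238 | shift cm [ -0.5763  63.0924 -21.6619] turn [4.8278 0.2372 0.1186]
```

View pics/s11.png

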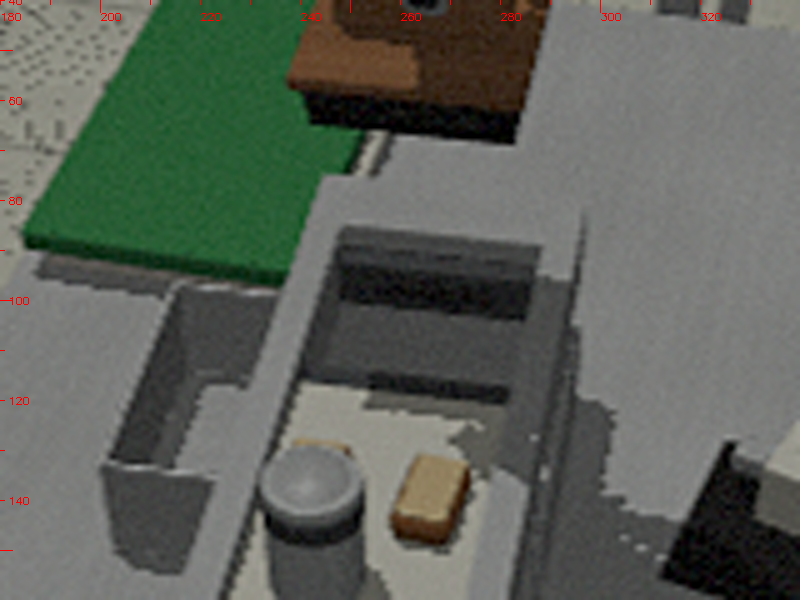

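View pics/w11.png

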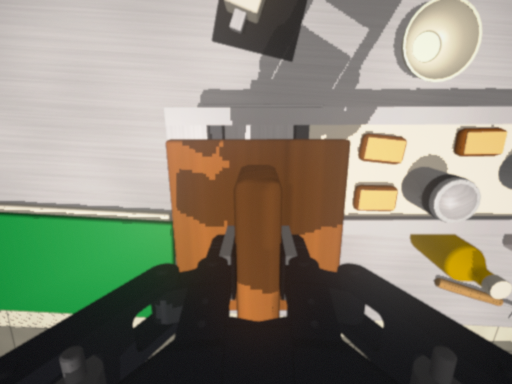

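The stopper is out, and the collar strips still lie in place around the open chute. Next I carry it to the tray.

{"method": "drive_tool", "body": {"rows": [[0, 1.5, -0.5, 0, 0, 0, -1], [0, 2.5, -0.86, 0, 0, 0, -1], [0, 2.8, -0.96, 0, 0, 0, -1], [0, 2.8, -0.96, 0, 0, 0, -1], [0, 2.8, -0.96, 0, 0, 0, -1], [0, 2.8, -0.96, 0, 0, 0, -1], [0, 2.8, -0.96, 0, 0, 0, -1], [0, 2.8, -0.96, 0, 0, 0, -1], [0, 2.8, -0.96, 0, 0, 0, -1], [0, 2.8, -0.96, 0, 0, 0, -1], [0, 2.8, -0.96, 0, 0, 0, -1], [0, 2.8, -0.96, 0, 0, 0, -1]]}}

```text
clock: 12.9
tool_pos: [0.4883, 0.0372, 0.2911]
eef_rot: [[-0.002, -0.058, 0.998], [-0.0, 0.998, 0.058], [-1.0, 0.0, -0.002]]
force: [-0.1, 0.1, -2.8]
finger_gap: 0.239
```

{"method": "drive_tool", "body": {"rows": [[0, 2.8, -0.96, 0, 0, 0, -1], [0, 2.8, -0.96, 0, 0, 0, -1], [0, 2.8, -0.96, 0, 0, 0, -1], [0, 2.8, -0.96, 0, 0, 0, -1], [0, 2.8, -0.96, 0, 0, 0, -1], [0, 2.8, -0.96, 0, 0, 0, -1], [0, 2.8, -0.96, 0, 0, 0, -1], [0, 2.8, -0.96, 0, 0, 0, -1], [0, 2.8, -0.96, 0, 0, 0, -1], [0, 2.0, -0.7, 2.4, 0, 0, -1], [0, 1.0, -0.4, 2.4, 0, 0, -1], [0, 0, 0, 0, 0, 0, -1]]}}

```text
clock: 13.9
tool_pos: [0.375, 0.3136, 0.291]
eef_rot: [[-0.002, 0.026, 1.0], [-0.001, 1.0, -0.026], [-1.0, -0.001, -0.002]]
force: [-0.3, -0.0, -2.9]
finger_gap: 0.239
```

```bash
python3 -c "
from h import *
to([.365,.340,.0246],88.5)
c=cap('wrist');cv2.imwrite('pics/w12.png',c['frame'][:,:,::-1])
c=cap('top');cv2.imwrite('pics/t12.png',c['frame'][:,:,::-1])
"
```

```text
t=13.90 tcp [0.375  0.3136 0.291 ] yaw 88.54 F [-0.3079 -0.0445 -2.9404] gap 0.239 | shift cm [26.6349  2.6392 -1.0105] turn [ 0.0365 -0.1175  0.0615]
```

View pics/w12.png

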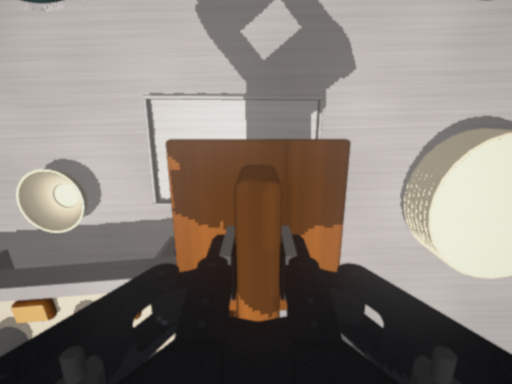

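View pics/t12.png

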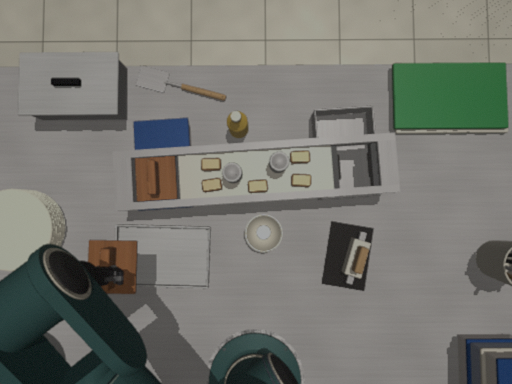

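{"method": "drive_tool", "body": {"rows": [[0, 1.3, -0.5, 0, 0, 0, -1], [0, 1.3, -0.5, 0, 0, 0, -1], [3, 0, 0, 0, 0, 0, -1], [3, 0, 0, 0, 0, 0, -1], [3, 0, 0, 0, 0, 0, -1], [3, 0, 0, 0, 0, 0, -1], [3, 0, 0, 0, 0, 0, -1], [3, 0, 0, 0, 0, 0, -1], [2.5, 0, 0, 0, 0, 0, -1], [2, 0, 0, 0, 0, 0, -1], [1.5, 0, 0, 0, 0, 0, -1], [0, 0, 0, 0, 0, 0, -1]]}}

```text
clock: 15.0
tool_pos: [0.3659, 0.3362, 0.0489]
eef_rot: [[-0.004, 0.026, 1.0], [-0.003, 1.0, -0.026], [-1.0, -0.004, -0.004]]
force: [0.1, -0.7, -3.9]
finger_gap: 0.245
```

```bash
python3 -c "
from h import *
to([.365,.340,.0246],88.5)
c=cap('side');crop(c,212,234,412,384,'s13.png')
"
```

```text
t=15.00 tcp [0.3659 0.3362 0.0489] yaw 88.53 F [ 0.1285 -0.6897 -3.9027] gap 0.245 | shift cm [ 2.428   0.382  -0.0872] turn [ 0.0271 -0.2178  0.2037]
```

View pics/s13.png

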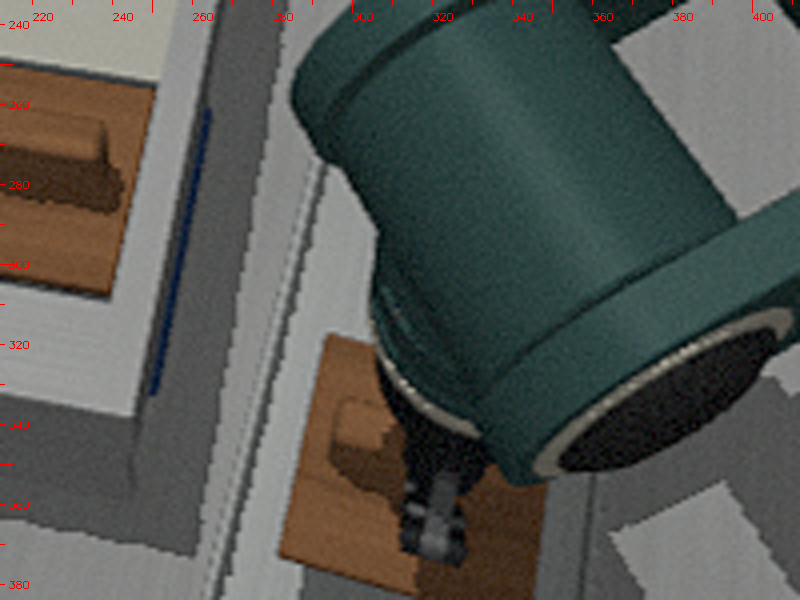

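{"method": "drive_tool", "body": {"rows": [[0.6, 0, 0, 0, 0, 0, -1], [0.6, 0, 0, 0, 0, 0, -1], [0.5, 0, 0, 0, 0, 0, -1], [0.3, 0, 0, 0, 0, 0, -1], [0.2, 0, 0, 0, 0, 0, -1], [0, 0, 0, 0, 0, 0, -1], [0, 0, 0, 0, 0, 0, -1]]}}

```text
clock: 15.63
tool_pos: [0.3669, 0.3385, 0.0307]
eef_rot: [[0.0, 0.025, 1.0], [0.0, 1.0, -0.025], [-1.0, 0.0, 0.0]]
force: [0.1, 0.6, -2.9]
finger_gap: 0.239
```

{"method": "drive_tool", "body": {"rows": [[0.1, 0, 0, 0, 0, 0, -1], [0.1, 0, 0, 0, 0, 0, -1], [0, 0, 0, 0, 0, 0, -1]]}}

```text
clock: 15.88
tool_pos: [0.3668, 0.3384, 0.0285]
eef_rot: [[-0.0, 0.026, 1.0], [-0.0, 1.0, -0.026], [-1.0, -0.0, -0.0]]
force: [-0.3, -0.2, -3.5]
finger_gap: 0.24
```

{"method": "drive_tool", "body": {"rows": [[0.1, 0, 0, 0, 0, 0, -1], [0.1, 0, 0, 0, 0, 0, -1], [0.1, 0, 0, 0, 0, 0, -1], [0, 0, 0, 0, 0, 0, -1]]}}

```text
clock: 16.22
tool_pos: [0.3668, 0.3383, 0.0254]
eef_rot: [[-0.0, 0.026, 1.0], [-0.0, 1.0, -0.026], [-1.0, -0.0, -0.0]]
force: [0.5, -0.3, -3.1]
finger_gap: 0.237
```

{"method": "drive_tool", "body": {"rows": [[0.1, 0, 0, 0, 0, 0, -1], [0, 0, 0, 0, 0, 0, -1]]}}

```text
clock: 16.38
tool_pos: [0.3669, 0.3385, 0.0247]
eef_rot: [[0.0, 0.026, 1.0], [0.0, 1.0, -0.026], [-1.0, 0.0, 0.0]]
force: [-0.9, 0.3, -0.5]
finger_gap: 0.24
```

{"method": "drive_tool", "body": {"rows": [[0.05, 0, 0, 0, 0, 0, -0.5], [0, 0, 0, 0, 0, 0, -0.3], [0, 0, 0, 0, 0, 0, 0], [0, 0, 0, 0, 0, 0, 0], [-1, 0, 0, 0, 0, 0, 0], [-2, 0, 0, 0, 0, 0, 0.3], [-3.5, 0, 0, 0, 0, 0, 0.6], [-3.5, 0, 0, 0, 0, 0, 1], [-3.5, 0, 0, 0, 0, 0, 1], [-3.5, 0, 0, 0, 0, 0, 1], [-3.5, 0, 0, 0, 0, 0, 1]]}}

```text
clock: 17.3
tool_pos: [0.3665, 0.3382, 0.2318]
eef_rot: [[0.001, 0.026, 1.0], [0.001, 1.0, -0.026], [-1.0, 0.001, 0.001]]
force: [0.4, 0.3, -0.4]
finger_gap: 0.996
```

```bash
python3 -c "
from h import *
to([.5963,.0566,.22],93.35)
c=cap('wrist');cv2.imwrite('pics/w14.png',c['frame'][:,:,::-1])
"
```

```text
t=17.30 tcp [0.3665 0.3382 0.2318] yaw 88.54 F [ 0.4475  0.3472 -0.3684] gap 0.996 | shift cm [  1.185  -27.5604  23.6871] turn [-4.8122  0.0432 -0.0323]
```

View pics/w14.png

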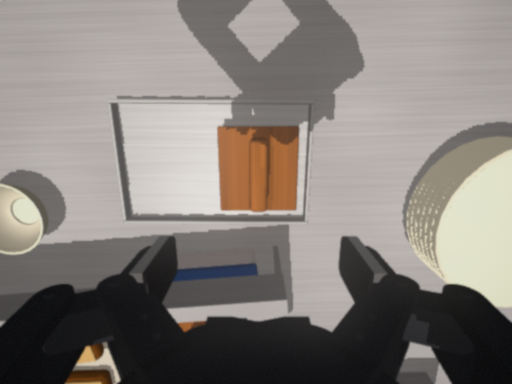

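{"method": "drive_tool", "body": {"rows": [[0, -2.3, 1.97, 0, 0, 0, 1], [0, -2.3, 1.97, 0, 0, 0, 1], [0, -2.3, 1.97, 0, 0, 0, 1], [0, -2.3, 1.97, 0, 0, 0, 1], [0, -2.3, 1.97, 0, 0, 0, 1], [0, -2.3, 1.97, 0, 0, 0, 1], [0, -2.3, 1.97, 0, 0, 0, 1], [0, -2.3, 1.97, 0, 0, 0, 1], [0, -2.3, 1.97, 0, 0, 0, 1], [0, -2.3, 1.97, 0, 0, 0, 1], [0, -2.3, 1.97, 0, 0, 0, 1], [0, -2.3, 1.97, -4.8, 0, 0, 1]]}}

```text
clock: 18.35
tool_pos: [0.5968, 0.055, 0.2298]
eef_rot: [[0.001, -0.056, 0.998], [0.0, 0.998, 0.056], [-1.0, 0.0, 0.001]]
force: [1.0, 0.4, -0.5]
finger_gap: 1.0
```

{"method": "drive_tool", "body": {"rows": [[0, 0, 0, 0, 0, 0, 1], [0, 0, 0, 0, 0, 0, 1]]}}

```text
clock: 18.52
tool_pos: [0.5965, 0.0554, 0.2291]
eef_rot: [[-0.001, -0.056, 0.998], [0.0, 0.998, 0.056], [-1.0, 0.0, -0.001]]
force: [-0.1, -0.2, 0.1]
finger_gap: 1.002
```

```bash
python3 -c "
from h import *
to([.5963,.0566,.129],93.35)
c=cap('wrist');crop(c,150,100,390,280,'w15.png');print(proj(c,[.5963,.0566,.208]), proj(c,[.5963,.0566,.13]))
"
```

```text
t=18.52 tcp [0.5965 0.0554 0.2291] yaw 93.21 F [-0.1212 -0.1613  0.1076] gap 1.002 | shift cm [10.0058  0.1195 -0.0035] turn [-0.1398 -0.0375 -0.0037]
[258.3813 206.3937] [258.1454 182.4251]
```

View pics/w15.png

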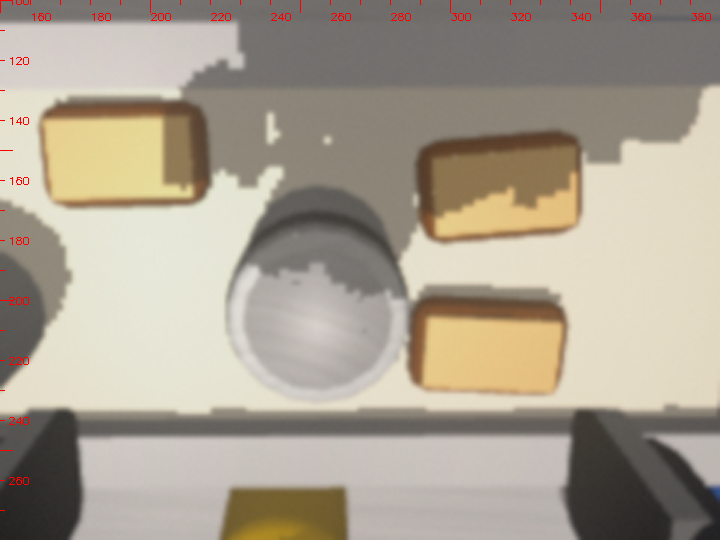

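{"method": "drive_tool", "body": {"rows": [[2, 0, 0, 0, 0, 0, 1], [2.5, 0, 0, 0, 0, 0, 1], [2.5, 0, 0, 0, 0, 0, 1], [2, 0, 0, 0, 0, 0, 1], [1, 0, 0, 0, 0, 0, 1], [0, 0, 0, 0, 0, 0, 0.6], [0, 0, 0, 0, 0, 0, 0.4], [0, 0, 0, 0, 0, 0, 0.2], [0, 0, 0, 0, 0, 0, 0], [0, 0, 0, 0, 0, 0, -1], [0, 0, 0, 0, 0, 0, -1], [0, 0, 0, 0, 0, 0, -1]], "grip_force": 50}}

```text
clock: 19.57
tool_pos: [0.5969, 0.0566, 0.1314]
eef_rot: [[0.003, -0.058, 0.998], [0.0, 0.998, 0.058], [-1.0, 0.0, 0.003]]
force: [-2.7, -0.2, 7.1]
finger_gap: 0.576
```

{"method": "drive_tool", "body": {"rows": [[0, 0, 0, 0, 0, 0, -1], [0, 0, 0, 0, 0, 0, -1], [-0.5, 0, 0, 0, 0, 0, -1], [-1, 0, 0, 0, 0, 0, -1], [-2, 0, 0, 0, 0, 0, -1], [-2.5, 0, 0, 0, 0, 0, -1], [-2.5, 0, 0, 0, 0, 0, -1], [-2.5, 0, 0, 0, 0, 0, -1], [0, 0, 0, 0, 0, 0, -1]]}}

```text
clock: 20.32
tool_pos: [0.5974, 0.0565, 0.2459]
eef_rot: [[0.007, -0.058, 0.998], [0.0, 0.998, 0.058], [-1.0, -0.0, 0.007]]
force: [0.4, -0.8, -0.7]
finger_gap: 0.575
```

```bash
python3 -c "
from h import *
to([.325,.205,.24],88.5)
to([.325,.205,.0042],88.5)
c=cap('wrist');cv2.imwrite('pics/w16.png',c['frame'][:,:,::-1])
"
```

```text
t=20.32 tcp [0.5974 0.0565 0.2459] yaw 93.33 F [ 0.4142 -0.8449 -0.6817] gap 0.575 | shift cm [  0.3986  16.4047 -26.3316] turn [ 4.8276  0.4219 -0.0154]
t=20.32 tcp [0.5974 0.0565 0.2459] yaw 93.33 F [ 0.4142 -0.8449 -0.6817] gap 0.575 | shift cm [ 23.978   16.4057 -26.5053] turn [ 4.8276  0.4219 -0.0154]
```

View pics/w16.png

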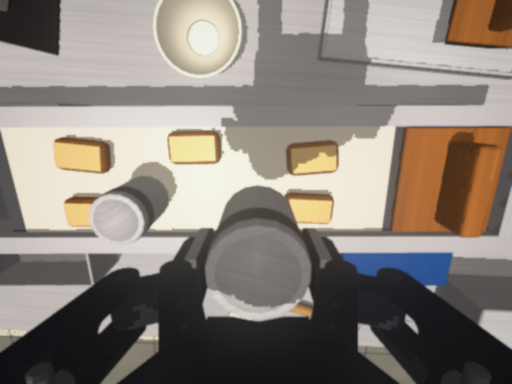

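{"method": "drive_tool", "body": {"rows": [[0, 0.8, -1.2, 0, 0, 0, -1], [0, 1.5, -2.4, 0, 0, 0, -1], [0, 1.5, -2.4, 0, 0, 0, -1], [0, 1.5, -2.4, 0, 0, 0, -1], [0, 1.5, -2.4, 0, 0, 0, -1], [0, 1.5, -2.4, 0, 0, 0, -1], [0, 1.5, -2.4, 0, 0, 0, -1], [0, 1.5, -2.4, 0, 0, 0, -1], [0, 1.5, -2.4, 0, 0, 0, -1], [0, 1.5, -2.4, 0, 0, 0, -1], [0, 1.5, -2.4, 2.4, 0, 0, -1], [0, 0.6, -1.2, 2.4, 0, 0, -1]]}}

```text
clock: 21.37
tool_pos: [0.321, 0.2061, 0.2389]
eef_rot: [[-0.0, 0.026, 1.0], [0.0, 1.0, -0.026], [-1.0, 0.0, -0.0]]
force: [0.8, -0.0, -1.6]
finger_gap: 0.571
```

{"method": "drive_tool", "body": {"rows": [[3, 0, 0, 0, 0, 0, -1], [3, 0, 0, 0, 0, 0, -1], [3, 0, 0, 0, 0, 0, -1], [3, 0, 0, 0, 0, 0, -1], [3, 0, 0, 0, 0, 0, -1], [2, 0, 0, 0, 0, 0, -1], [1, 0, 0, 0, 0, 0, -1], [0, 0, 0, 0, 0, 0, -1], [0, 0, 0, 0, 0, 0, -1]]}}

```text
clock: 22.12
tool_pos: [0.3233, 0.2054, 0.0597]
eef_rot: [[-0.0, 0.026, 1.0], [-0.0, 1.0, -0.026], [-1.0, -0.0, -0.0]]
force: [0.5, 0.3, -1.6]
finger_gap: 0.574
```

```bash
python3 -c "
from h import *
to([.325,.205,.005],88.5)
c=cap('wrist');cv2.imwrite('pics/w17.png',c['frame'][:,:,::-1])
"
```

```text
t=22.12 tcp [0.3233 0.2054 0.0597] yaw 88.53 F [ 0.4806  0.2595 -1.6338] gap 0.574 | shift cm [ 5.4742 -0.0329  0.1662] turn [ 0.0313 -0.0006  0.0002]
```

View pics/w17.png

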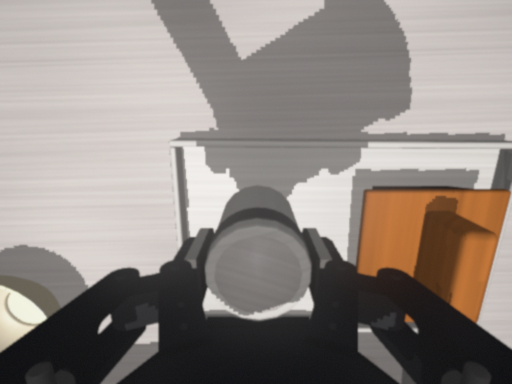

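{"method": "drive_tool", "body": {"rows": [[1.5, 0, 0, 0, 0, 0, -1], [1.5, 0, 0, 0, 0, 0, -1], [1.0, 0, 0, 0, 0, 0, -1], [0.5, 0, 0, 0, 0, 0, -1], [0.3, 0, 0, 0, 0, 0, -1], [0.2, 0, 0, 0, 0, 0, -1], [0.2, 0, 0, 0, 0, 0, -1], [0, 0, 0, 0, 0, 0, -1], [0, 0, 0, 0, 0, 0, -1]]}}

```text
clock: 22.92
tool_pos: [0.3234, 0.2054, 0.0075]
eef_rot: [[0.0, 0.026, 1.0], [0.0, 1.0, -0.026], [-1.0, 0.0, 0.0]]
force: [-0.0, -0.7, -3.0]
finger_gap: 0.572
```

{"method": "drive_tool", "body": {"rows": [[0.1, 0, 0, 0, 0, 0, -1], [0.1, 0, 0, 0, 0, 0, -1], [0, 0, 0, 0, 0, 0, -1]]}}

```text
clock: 23.17
tool_pos: [0.3237, 0.2055, 0.0064]
eef_rot: [[0.001, 0.026, 1.0], [0.0, 1.0, -0.026], [-1.0, 0.0, 0.001]]
force: [-6.8, -3.1, 13.2]
finger_gap: 0.573
```

{"method": "drive_tool", "body": {"rows": [[0, 0, 0, 0, 0, 0, 0.2], [0, 0, 0, 0, 0, 0, 0.3], [0, 0, 0, 0, 0, 0, 0.5], [0, 0, 0, 0, 0, 0, 0.5], [-1, 0, 0, 0, 0, 0, 0.5], [-2, 0, 0, 0, 0, 0, 0.5], [-3.5, 0, 0, 0, 0, 0, 0.5], [-3.5, 0, 0, 0, 0, 0, 0.5], [-3.5, 0, 0, 0, 0, 0, 0.5], [-3.5, 0, 0, 0, 0, 0, 1], [-3.5, 0, 0, 0, 0, 0, 1], [-2.0, 0, 0, 0, 0, 0, 1]]}}

```text
clock: 24.17
tool_pos: [0.3234, 0.2054, 0.2349]
eef_rot: [[0.004, 0.026, 1.0], [0.002, 1.0, -0.026], [-1.0, 0.002, 0.004]]
force: [1.3, -0.7, 0.2]
finger_gap: 1.004
```

```bash
python3 -c "
from h import *
to([.6219,-.0635,.23],93.35)
c=cap('wrist');cv2.imwrite('pics/w18.png',c['frame'][:,:,::-1])
"
```

```text
t=24.17 tcp [0.3234 0.2054 0.2349] yaw 88.53 F [ 1.2912 -0.7444  0.1956] gap 1.004 | shift cm [  0.5415 -26.1211  30.5222] turn [-4.8174  0.2063 -0.1093]
```

View pics/w18.png

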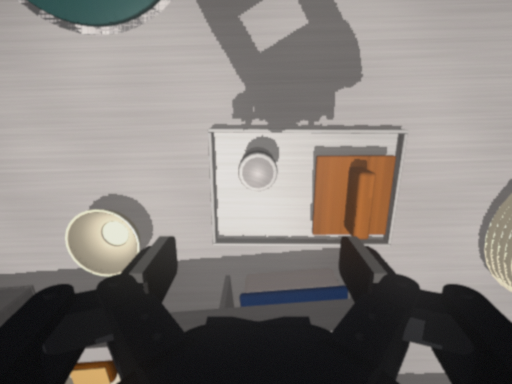

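{"method": "drive_tool", "body": {"rows": [[0, -2.18, 2.54, 0, 0, 0, 1], [0, -2.18, 2.54, 0, 0, 0, 1], [0, -2.18, 2.54, 0, 0, 0, 1], [0, -2.18, 2.54, 0, 0, 0, 1], [0, -2.18, 2.54, 0, 0, 0, 1], [0, -2.18, 2.54, 0, 0, 0, 1], [0, -2.18, 2.54, 0, 0, 0, 1], [0, -2.18, 2.54, 0, 0, 0, 1], [0, -2.18, 2.54, 0, 0, 0, 1], [0, -2.18, 2.54, 0, 0, 0, 1], [0, -2.18, 2.54, 0, 0, 0, 1], [0, -2.18, 2.54, -4.8, 0, 0, 1]]}}

```text
clock: 25.22
tool_pos: [0.6222, -0.0654, 0.2304]
eef_rot: [[-0.0, -0.056, 0.998], [0.0, 0.998, 0.056], [-1.0, 0.0, -0.0]]
force: [-0.3, 0.3, 0.2]
finger_gap: 1.004
```

{"method": "drive_tool", "body": {"rows": [[0, 0, 0, 0, 0, 0, 1], [0, 0, 0, 0, 0, 0, 1]]}}

```text
clock: 25.38
tool_pos: [0.6216, -0.065, 0.2294]
eef_rot: [[-0.002, -0.057, 0.998], [0.0, 0.998, 0.057], [-1.0, 0.0, -0.002]]
force: [-0.9, 0.2, 0.2]
finger_gap: 1.0
```

```bash
python3 -c "
from h import *
to([.6219,-.0635,.129],93.35)
c=cap('wrist');crop(c,150,100,390,280,'w19.png');print(proj(c,[.6219,-.0635,.208]), proj(c,sensors.state()['tool_pos']*[1,1,0]+[0,0,.208]))
"
```

```text
t=25.38 tcp [ 0.6216 -0.065   0.2294] yaw 93.25 F [-0.8765  0.2486  0.2401] gap 1.000 | shift cm [10.038   0.1447  0.0525] turn [-0.1046 -0.1023 -0.0202]
[258.7092 206.8341] [257.8787 205.8545]
```

View pics/w19.png

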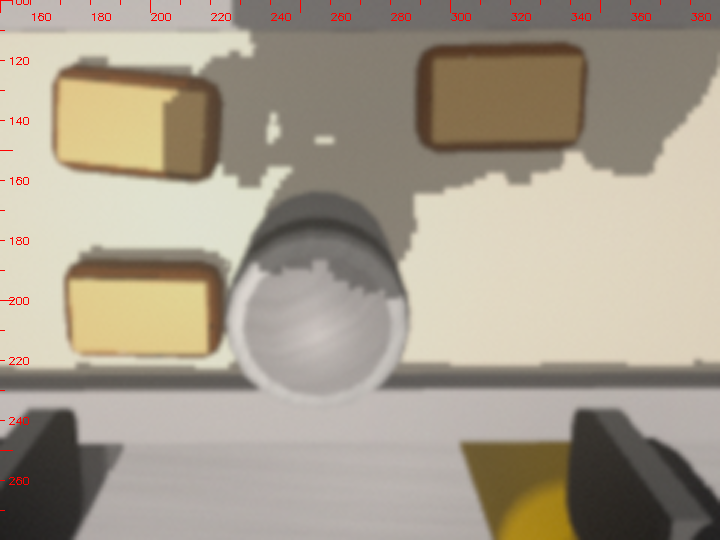

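{"method": "drive_tool", "body": {"rows": [[2, 0, 0, 0, 0, 0, 1], [2.5, 0, 0, 0, 0, 0, 1], [2.5, 0, 0, 0, 0, 0, 1], [2, 0, 0, 0, 0, 0, 1], [1, 0, 0, 0, 0, 0, 1], [0, 0, 0, 0, 0, 0, 0.6], [0, 0, 0, 0, 0, 0, 0.4], [0, 0, 0, 0, 0, 0, 0.2], [0, 0, 0, 0, 0, 0, 0], [0, 0, 0, 0, 0, 0, -1], [0, 0, 0, 0, 0, 0, -1], [0, 0, 0, 0, 0, 0, -1]]}}

```text
clock: 26.43
tool_pos: [0.622, -0.064, 0.1325]
eef_rot: [[0.003, -0.058, 0.998], [-0.0, 0.998, 0.058], [-1.0, -0.0, 0.003]]
force: [-0.8, 0.0, 5.7]
finger_gap: 0.572
```

{"method": "drive_tool", "body": {"rows": [[0, 0, 0, 0, 0, 0, -1], [0, 0, 0, 0, 0, 0, -1], [-0.5, 0, 0, 0, 0, 0, -1], [-1, 0, 0, 0, 0, 0, -1], [-2, 0, 0, 0, 0, 0, -1], [-2.5, 0, 0, 0, 0, 0, -1], [-2.5, 0, 0, 0, 0, 0, -1], [-2.5, 0, 0, 0, 0, 0, -1], [0, 0, 0, 0, 0, 0, -1]]}}

```text
clock: 27.18
tool_pos: [0.6225, -0.0642, 0.2471]
eef_rot: [[0.007, -0.058, 0.998], [-0.001, 0.998, 0.058], [-1.0, -0.002, 0.007]]
force: [0.8, -0.4, -0.6]
finger_gap: 0.577
```

```bash
python3 -c "
from h import *
to([.408,.205,.24],88.5)
c=cap('wrist');cv2.imwrite('pics/w20.png',c['frame'][:,:,::-1])
"
```

```text
t=27.18 tcp [ 0.6225 -0.0642  0.2471] yaw 93.33 F [ 0.7843 -0.3594 -0.5971] gap 0.577 | shift cm [  0.5215  28.1176 -19.8525] turn [4.8294 0.4221 0.0688]
```

View pics/w20.png

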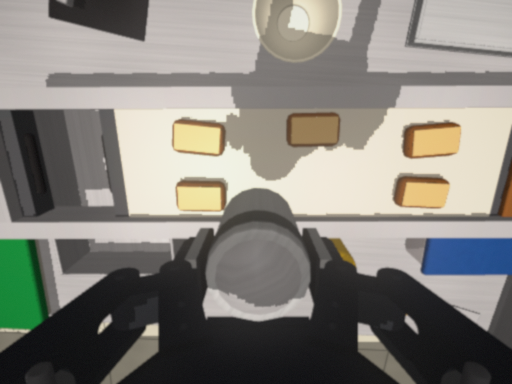

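{"method": "drive_tool", "body": {"rows": [[0, 1.3, -0.9, 0, 0, 0, -1], [0, 2.5, -1.78, 0, 0, 0, -1], [0, 2.5, -1.78, 0, 0, 0, -1], [0, 2.5, -1.78, 0, 0, 0, -1], [0, 2.5, -1.78, 0, 0, 0, -1], [0, 2.5, -1.78, 0, 0, 0, -1], [0, 2.5, -1.78, 0, 0, 0, -1], [0, 2.5, -1.78, 0, 0, 0, -1], [0, 2.5, -1.78, 0, 0, 0, -1], [0, 2.5, -1.78, 0, 0, 0, -1], [0, 2.5, -1.78, 2.4, 0, 0, -1], [0, 1.8, -1.2, 2.4, 0, 0, -1]]}}

```text
clock: 28.23
tool_pos: [0.4046, 0.2069, 0.2394]
eef_rot: [[-0.001, 0.027, 1.0], [0.0, 1.0, -0.027], [-1.0, 0.0, -0.001]]
force: [0.4, -0.5, -1.6]
finger_gap: 0.572
```

{"method": "drive_tool", "body": {"rows": [[3, 0, 0, 0, 0, 0, -1], [3, 0, 0, 0, 0, 0, -1], [3, 0, 0, 0, 0, 0, -1], [3, 0, 0, 0, 0, 0, -1], [3, 0, 0, 0, 0, 0, -1], [2, 0, 0, 0, 0, 0, -1], [1, 0, 0, 0, 0, 0, -1], [0, 0, 0, 0, 0, 0, -1], [0, 0, 0, 0, 0, 0, -1]]}}

```text
clock: 28.98
tool_pos: [0.4068, 0.2056, 0.0605]
eef_rot: [[-0.0, 0.026, 1.0], [-0.0, 1.0, -0.026], [-1.0, -0.0, -0.0]]
force: [-0.4, 0.4, -0.9]
finger_gap: 0.571
```

```bash
python3 -c "
from h import *
to([.408,.205,.007],88.5)
c=cap('wrist');cv2.imwrite('pics/w21.png',c['frame'][:,:,::-1])
"
```

```text
t=28.98 tcp [0.4068 0.2056 0.0605] yaw 88.54 F [-0.4223  0.4496 -0.8679] gap 0.571 | shift cm [ 5.3498 -0.0535  0.1233] turn [ 0.0384 -0.0169  0.0052]
```

View pics/w21.png

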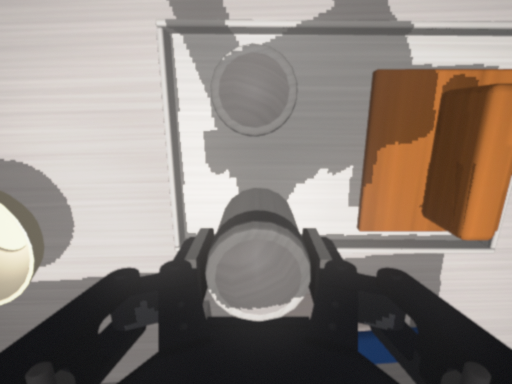

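{"method": "drive_tool", "body": {"rows": [[1.5, 0, 0, 0, 0, 0, -1], [1.5, 0, 0, 0, 0, 0, -1], [1.0, 0, 0, 0, 0, 0, -1], [0.5, 0, 0, 0, 0, 0, -1], [0.3, 0, 0, 0, 0, 0, -1], [0.2, 0, 0, 0, 0, 0, -1], [0.1, 0, 0, 0, 0, 0, -1], [0, 0, 0, 0, 0, 0, -1], [0, 0, 0, 0, 0, 0, -1]]}}

```text
clock: 29.78
tool_pos: [0.4072, 0.2056, 0.0096]
eef_rot: [[0.001, 0.026, 1.0], [0.0, 1.0, -0.026], [-1.0, 0.0, 0.001]]
force: [-0.0, -0.1, -2.0]
finger_gap: 0.573
```

{"method": "drive_tool", "body": {"rows": [[0.1, 0, 0, 0, 0, 0, -1], [0, 0, 0, 0, 0, 0, -1]]}}

```text
clock: 29.95
tool_pos: [0.4071, 0.2055, 0.0082]
eef_rot: [[0.0, 0.026, 1.0], [0.0, 1.0, -0.026], [-1.0, 0.0, 0.0]]
force: [0.1, 0.1, -2.5]
finger_gap: 0.572
```

{"method": "drive_tool", "body": {"rows": [[0.1, 0, 0, 0, 0, 0, -1], [0, 0, 0, 0, 0, 0, -1]]}}

```text
clock: 30.12
tool_pos: [0.4072, 0.2056, 0.0075]
eef_rot: [[0.0, 0.026, 1.0], [0.0, 1.0, -0.026], [-1.0, 0.0, 0.0]]
force: [-1.9, -1.0, 3.6]
finger_gap: 0.57
```

{"method": "drive_tool", "body": {"rows": [[0.1, 0, 0, 0, 0, 0, -1], [0, 0, 0, 0, 0, 0, -1]]}}

```text
clock: 30.28
tool_pos: [0.4074, 0.2056, 0.0075]
eef_rot: [[0.001, 0.026, 1.0], [0.0, 1.0, -0.026], [-1.0, 0.0, 0.001]]
force: [-7.6, -3.4, 17.3]
finger_gap: 0.568
```

{"method": "drive_tool", "body": {"rows": [[0, 0, 0, 0, 0, 0, 0.2], [0, 0, 0, 0, 0, 0, 0.3], [0, 0, 0, 0, 0, 0, 0.5], [0, 0, 0, 0, 0, 0, 0.5], [-1, 0, 0, 0, 0, 0, 0.5], [-2, 0, 0, 0, 0, 0, 0.5], [-3.5, 0, 0, 0, 0, 0, 0.5], [-3.5, 0, 0, 0, 0, 0, 0.5], [-3.5, 0, 0, 0, 0, 0, 0.5], [-3.5, 0, 0, 0, 0, 0, 0.5], [-3.5, 0, 0, 0, 0, 0, 0.5], [-2.0, 0, 0, 0, 0, 0, 0.5]]}}

```text
clock: 31.28
tool_pos: [0.4073, 0.2056, 0.236]
eef_rot: [[0.004, 0.026, 1.0], [0.002, 1.0, -0.026], [-1.0, 0.002, 0.004]]
force: [0.5, 1.1, 1.0]
finger_gap: 0.75
```

```bash
python3 -c "
from h import *
c=cap('wrist');cv2.imwrite('pics/w22.png',c['frame'][:,:,::-1])
c=cap('top');crop(c,300,190,420,310,'t22.png');cv2.imwrite('pics/t22f.png',c['frame'][:,:,::-1])
"
```

```text
(no output)
```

View pics/w22.png

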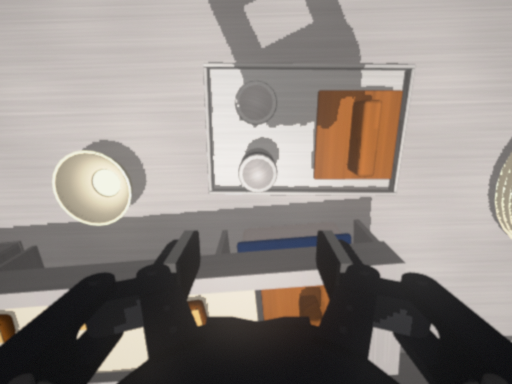

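View pics/t22.png

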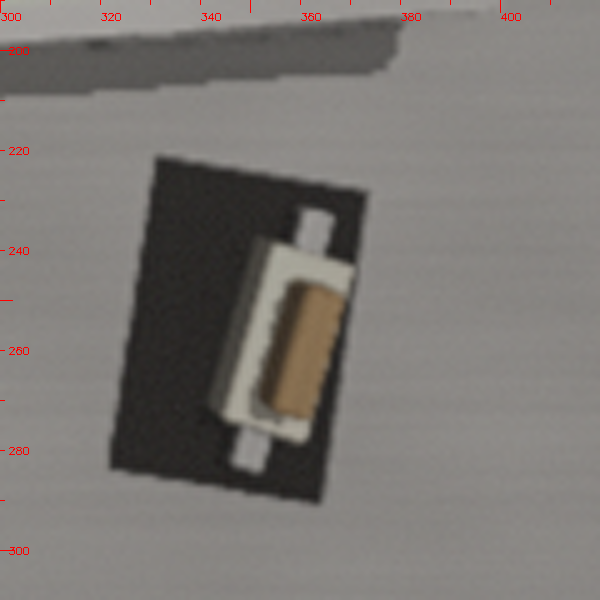

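View pics/t22f.png

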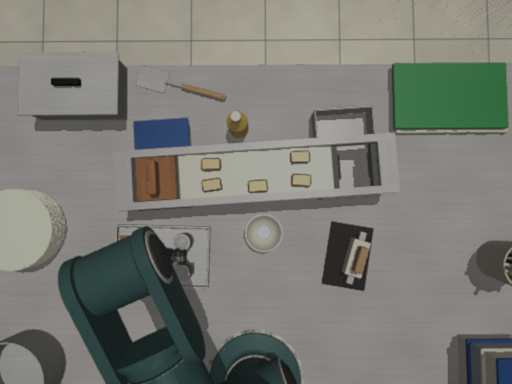

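Both shakers stand in the tray, and the scraper is still at its first place. Before fetching it I'll check the gap at the trough's left end from the wrist.

{"method": "drive_tool", "body": {"rows": [[0, -0.5, 2.2, 0, 0, 0, 0.5], [0, -0.5, 2.2, 0, 0, 0, 0.5], [0, -0.5, 2.2, 0, 0, 0, 0.5], [0, -0.5, 2.2, 0, 0, 0, 0.5], [0, -0.5, 2.2, 0, 0, 0, 0.5], [0, 0, 0, 0, 0, 0, 0.5], [0, 0, 0, 0, 0, 0, 0.5]]}}

```text
clock: 31.97
tool_pos: [0.5164, 0.1773, 0.2301]
eef_rot: [[-0.002, 0.027, 1.0], [-0.001, 1.0, -0.027], [-1.0, -0.001, -0.002]]
force: [-0.3, -0.9, -1.0]
finger_gap: 0.75
```

```bash
python3 -c "
from h import *
c=cap('wrist');crop(c,100,100,400,290,'w23.png')
import pickle;pickle.dump(c,open('c23.pkl','wb'))
to([.3577,-.2966,.2],72.9)
"
```

```text
t=32.02 tcp [0.516  0.1775 0.2305] yaw 88.51 F [-0.8321  0.3976  0.6155] gap 0.747 | shift cm [  3.0874 -47.8087 -14.5807] turn [15.6075 -0.0749  0.03  ]
```

View pics/w23.png

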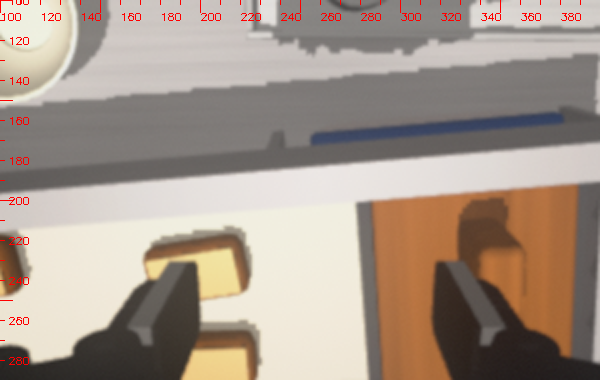

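```bash
python3 -c "
from h import *
import pickle;c=pickle.load(open('c23.pkl','rb'))
o=np.array([.6015,-.007]);a=.0585;X=np.array([np.cos(a),np.sin(a)]);Y=np.array([-np.sin(a),np.cos(a)])
for n,u,v,z in [('crustA base',222,222,.132),('crustA base',224,245,.132),('A top',214,236,.148),('A top',219,246,.148),('B base',228,270,.132),('B top',223,275,.148),('flange',286,203,.138),('flange',289,285,.138),('collar',279,203,.130),('rail inner near',200,208,.145),('rail',360,193,.145)]:
  p=pt(c,u,v,z)[:2]-o; print(n,p@X,p@Y)
"
```

```text
crustA base -0.03360810180612839 0.14709903512431047
crustA base -0.006002330089551959 0.14601500171790455
A top -0.02498844763357943 0.139663404708359
A top -0.013130296739072896 0.14345312144047218
B base 0.025799775535871965 0.146866700010758
B top 0.02180095566096966 0.14351731541746368
flange -0.051453592765197176 0.21747545199825719
flange 0.04740246943866753 0.21530172879160833
collar -0.049425202908315015 0.2106052275522377
rail inner near -0.05588902936760153 0.12872252885388177
rail -0.05804761303336424 0.29197185556851835
```

{"method": "drive_tool", "body": {"rows": [[0, -3.4, -1.04, 0, 0, 0, 0.5], [0, -3.4, -1.04, 0, 0, 0, 0.5], [0, -3.4, -1.04, 0, 0, 0, 0.5], [0, -3.4, -1.04, 0, 0, 0, 0.5], [0, -3.4, -1.04, 0, 0, 0, 0.5], [0, -3.4, -1.04, 0, 0, 0, 0.5], [0, -3.4, -1.04, 0, 0, 0, 0.5], [0, -3.4, -1.04, 0, 0, 0, 0.5], [0, -3.4, -1.04, 0, 0, 0, 0.5], [0, -3.4, -1.04, 0, 0, 0, 0.5], [0, -3.4, -1.04, 0, 0, 0, 0.5], [0, -3.4, -1.04, 0, 0, 0, 0.5]]}}

```text
clock: 33.02
tool_pos: [0.3798, -0.2277, 0.2314]
eef_rot: [[0.001, 0.025, 1.0], [-0.001, 1.0, -0.025], [-1.0, -0.001, 0.001]]
force: [2.0, -0.3, -0.1]
finger_gap: 0.753
```

{"method": "drive_tool", "body": {"rows": [[0, -3.4, -1.04, 0, 0, 0, 0.5], [0, -3.4, -1.04, 0, 0, 0, 0.5], [0, 0, 0, 5.2, 0, 0, 0.5], [0, 0, 0, 5.2, 0, 0, 0.5], [0, 0, 0, 5.2, 0, 0, 0.5], [0, 0, 0, 0, 0, 0, 0.5], [0, 0, 0, 0, 0, 0, 0.5]]}}

```text
clock: 33.6
tool_pos: [0.3584, -0.2938, 0.2312]
eef_rot: [[0.0, 0.29, 0.957], [-0.0, 0.957, -0.29], [-1.0, -0.0, 0.0]]
force: [-0.6, 0.4, 0.2]
finger_gap: 0.75
```

```bash
python3 -c "
from h import *
to([.3577,-.2966,.023],72.9)
c=cap('wrist');crop(c,130,80,390,275,'w24.png')
a=np.radians(-17.1);X=np.array([np.cos(a),np.sin(a)]);Y=np.array([-X[1],X[0]]);o=np.array([.3577,-.2966])
for i in(38,-38):
  for j in(12,-12): print(i,j,proj(c,[*(o+X*i/1e3+Y*j/1e3),.094]))
"
```

```text
t=33.60 tcp [ 0.3584 -0.2938  0.2312] yaw 73.12 F [-0.5703  0.3912  0.2129] gap 0.750 | shift cm [20.8225 -0.2876  0.0078] turn [0.2244 0.0178 0.0044]
38 12 [264.2605 205.5184]
38 -12 [244.6478 205.4477]
-38 12 [264.97   142.7132]
-38 -12 [244.0575 142.6272]
```

View pics/w24.png

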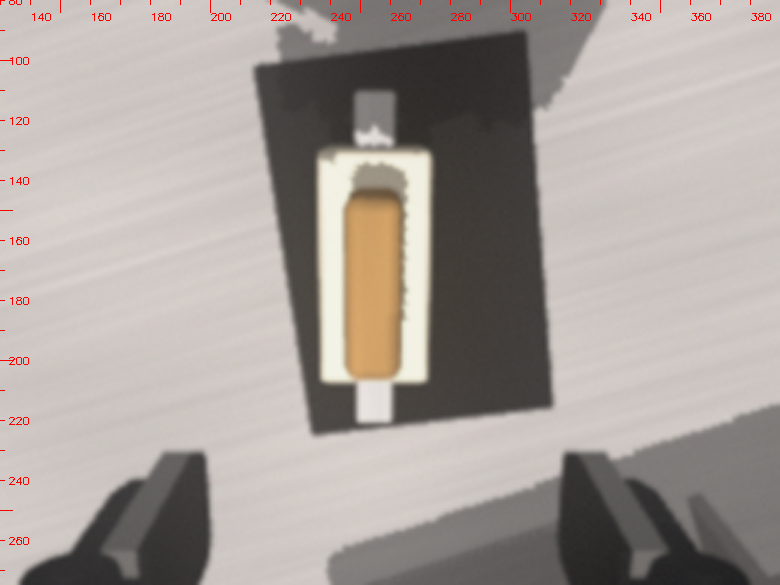

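{"method": "drive_tool", "body": {"rows": [[3, -0.3, 0, 0, 0, 0, 0.5], [3, 0, 0, 0, 0, 0, 0.5], [3, 0, 0, 0, 0, 0, 0.5], [3, 0, 0, 0, 0, 0, 0.5], [3, 0, 0, 0, 0, 0, 0.5], [2.5, 0, 0, 0, 0, 0, 0.5], [2.0, 0, 0, 0, 0, 0, 0.5], [0.8, 0, 0, 0, 0, 0, 0.5], [0.3, 0, 0, 0, 0, 0, 0.3], [0, 0, 0, 0, 0, 0, 0.1], [0, 0, 0, 0, 0, 0, 0], [0, 0, 0, 0, 0, 0, -0.2]], "grip_force": 90}}

```text
clock: 34.65
tool_pos: [0.3583, -0.2978, 0.0265]
eef_rot: [[0.001, 0.293, 0.956], [-0.001, 0.956, -0.293], [-1.0, -0.001, 0.002]]
force: [-0.5, 0.4, -0.5]
finger_gap: 0.405
```

{"method": "drive_tool", "body": {"rows": [[0, 0, 0, 0, 0, 0, -0.4], [0, 0, 0, 0, 0, 0, -0.7], [0, 0, 0, 0, 0, 0, -1], [0, 0, 0, 0, 0, 0, -1], [0, 0, 0, 0, 0, 0, -1]]}}

```text
clock: 35.07
tool_pos: [0.3581, -0.2979, 0.0263]
eef_rot: [[0.001, 0.293, 0.956], [-0.001, 0.956, -0.293], [-1.0, -0.001, 0.002]]
force: [-2.0, -0.3, 6.3]
finger_gap: 0.268
```

{"method": "drive_tool", "body": {"rows": [[-0.3, 0, 0, 0, 0, 0, -1], [-1, 0, 0, 0, 0, 0, -1], [-2, 0, 0, 0, 0, 0, -1], [-3, 0, 0, 0, 0, 0, -1], [-3, 0, 0, 0, 0, 0, -1], [-3, 0, 0, 0, 0, 0, -1], [-3, 0, 0, 0, 0, 0, -1], [-3, 0, 0, -5.1, 0, 0, -1], [-1.7, 0, 0, -5.1, 0, 0, -1], [0, 0, 0, -5.1, 0, 0, -1], [0, 0, 0, -5.1, 0, 0, -1], [0, 0, 0, 0, 0, 0, -1]]}}

```text
clock: 36.07
tool_pos: [0.3576, -0.2972, 0.226]
eef_rot: [[0.001, -0.063, 0.998], [-0.0, 0.998, 0.063], [-1.0, -0.0, 0.0]]
force: [0.2, -1.1, -3.0]
finger_gap: 0.26
```

```bash
python3 -c "
from h import *
to([.592,.1757,.226],93.35)
c=cap('wrist');cv2.imwrite('pics/w25.png',c['frame'][:,:,::-1])
"
```

```text
t=36.07 tcp [ 0.3576 -0.2972  0.226 ] yaw 93.59 F [ 0.2451 -1.1434 -2.9625] gap 0.260 | shift cm [-0.0057 45.7288 26.3525] turn [0.2389 0.0277 0.0233]
```

View pics/w25.png

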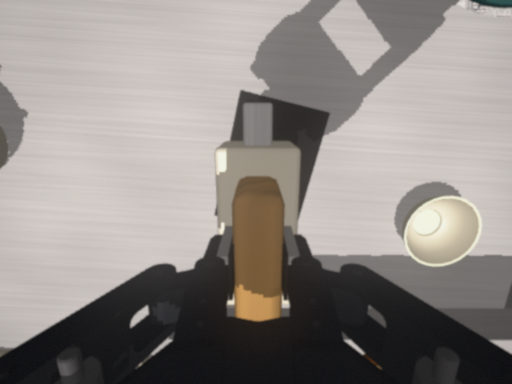

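{"method": "drive_tool", "body": {"rows": [[0, 2.0, 1.15, 0, 0, 0, -1], [0, 3.1, 1.79, 0, 0, 0, -1], [0, 3.1, 1.79, 0, 0, 0, -1], [0, 3.1, 1.79, 0, 0, 0, -1], [0, 3.1, 1.79, 0, 0, 0, -1], [0, 3.1, 1.79, 0, 0, 0, -1], [0, 3.1, 1.79, 0, 0, 0, -1], [0, 3.1, 1.79, 0, 0, 0, -1], [0, 3.1, 1.79, 0, 0, 0, -1], [0, 3.1, 1.79, 0, 0, 0, -1], [0, 3.1, 1.79, 0, 0, 0, -1], [0, 3.1, 1.79, 0, 0, 0, -1]]}}

```text
clock: 37.12
tool_pos: [0.545, 0.0771, 0.2252]
eef_rot: [[-0.0, -0.055, 0.999], [-0.0, 0.999, 0.055], [-1.0, -0.0, -0.0]]
force: [1.2, -1.5, -2.6]
finger_gap: 0.264
```

{"method": "drive_tool", "body": {"rows": [[0, 3.1, 1.79, 0, 0, 0, -1], [0, 3.1, 1.79, 0, 0, 0, -1], [0, 2.2, 1.2, 0.25, 0, 0, -1], [0, 1.2, 0.7, 0, 0, 0, -1], [0, 0, 0, 0, 0, 0, -1], [0, 0, 0, 0, 0, 0, -1]]}}

```text
clock: 37.62
tool_pos: [0.5938, 0.1743, 0.2247]
eef_rot: [[-0.001, -0.053, 0.999], [-0.0, 0.999, 0.053], [-1.0, -0.0, -0.001]]
force: [-0.9, -0.1, -2.4]
finger_gap: 0.266
```

```bash
python3 -c "
from h import *
to([.592,.1757,.1523],93.35)
c=cap('wrist');cv2.imwrite('pics/w26.png',c['frame'][:,:,::-1])
c=cap('side');crop(c,150,180,290,285,'s26.png')
"
```

```text
t=37.62 tcp [0.5938 0.1743 0.2247] yaw 93.02 F [-0.9314 -0.1297 -2.4023] gap 0.266 | shift cm [ 7.244   0.1526 -0.162 ] turn [-0.329  -0.062   0.0238]
```

View pics/w26.png

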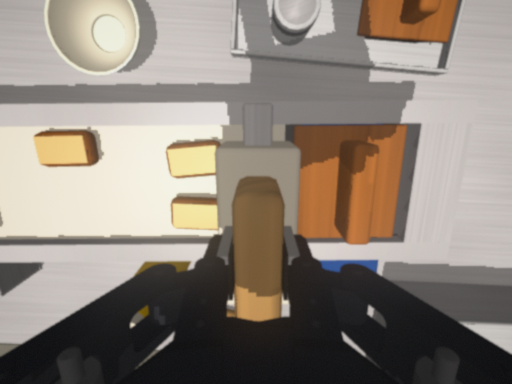

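View pics/s26.png

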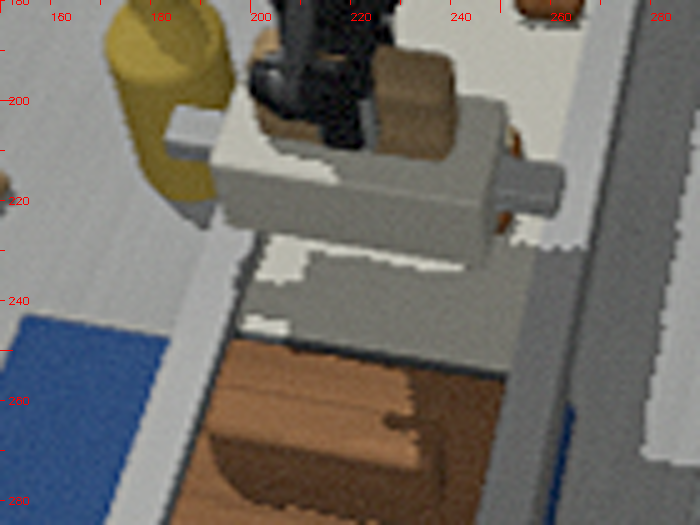

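{"method": "drive_tool", "body": {"rows": [[1, 0.15, -0.15, -0.3, 0, 0, -1], [1.5, 0, 0, 0, 0, 0, -1], [1.5, 0, 0, 0, 0, 0, -1], [0.8, 0, 0, 0, 0, 0, -1], [0, 0, 0, 0, 0, 0, -1], [0, 0, 0, 0, 0, 0, -1]]}}

```text
clock: 38.22
tool_pos: [0.5921, 0.1754, 0.1763]
eef_rot: [[-0.001, -0.059, 0.998], [-0.0, 0.998, 0.059], [-1.0, -0.0, -0.001]]
force: [-0.6, -0.9, -1.7]
finger_gap: 0.267
```

```bash
python3 -c "
from h import *
to([.592,.1757,.1523],93.35)
c=cap('wrist');crop(c,130,80,390,275,'w27.png')
c=cap('side');crop(c,150,180,290,285,'s27.png')
c=cap('top');crop(c,120,130,240,220,'t27.png')
"
```

```text
t=38.22 tcp [0.5921 0.1754 0.1763] yaw 93.37 F [-0.5697 -0.9113 -1.6955] gap 0.267 | shift cm [ 2.401   0.0308 -0.0007] turn [ 0.0186 -0.0724  0.0139]
```

View pics/w27.png

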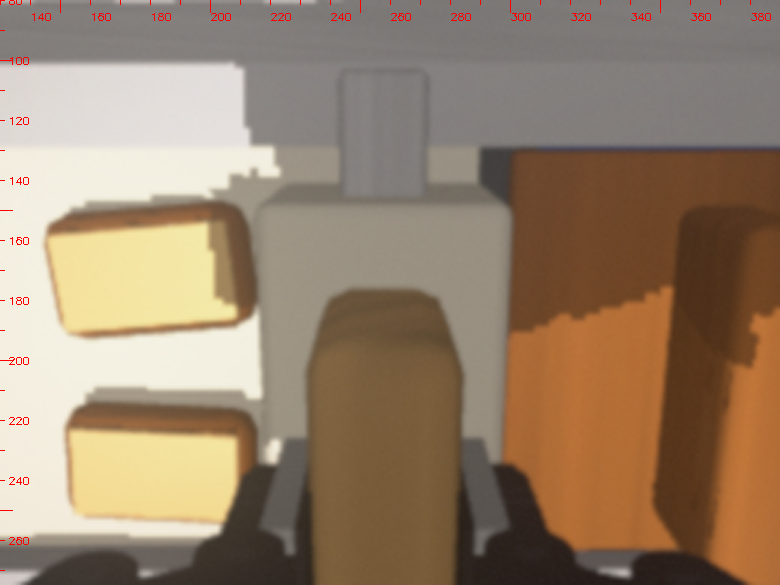

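View pics/s27.png

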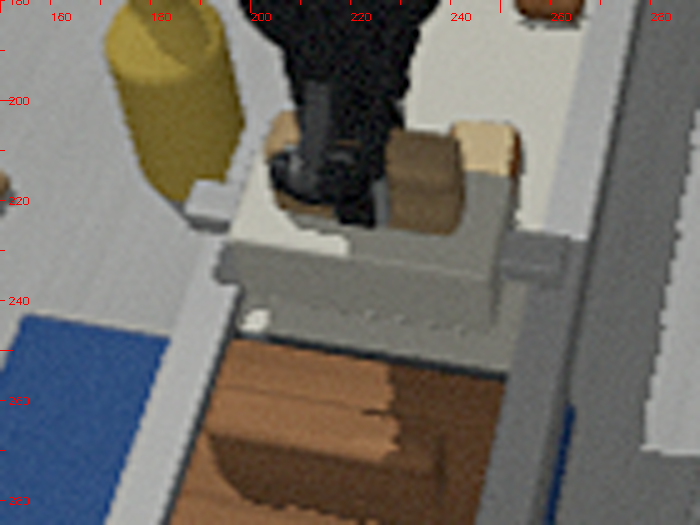

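View pics/t27.png

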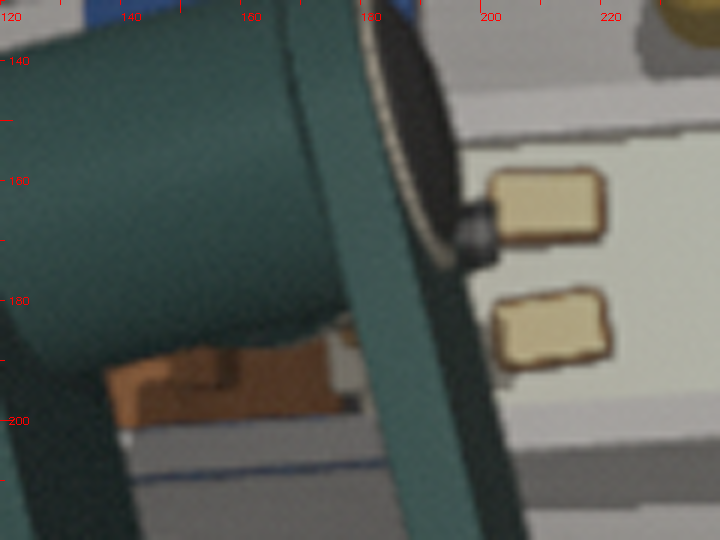

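{"method": "drive_tool", "body": {"rows": [[0.6, 0, 0, 0, 0, 0, -1], [0.6, 0, 0, 0, 0, 0, -1], [0.5, 0, 0, 0, 0, 0, -1], [0.4, 0, 0, 0, 0, 0, -1], [0.1, 0, 0, 0, 0, 0, -1], [0, 0, 0, 0, 0, 0, -1], [0, 0, 0, 0, 0, 0, -1]]}}

```text
clock: 38.95
tool_pos: [0.5924, 0.1756, 0.1552]
eef_rot: [[0.0, -0.059, 0.998], [0.0, 0.998, 0.059], [-1.0, 0.0, 0.0]]
force: [-0.2, -0.4, -2.8]
finger_gap: 0.27
```

{"method": "drive_tool", "body": {"rows": [[0.1, 0, 0, 0, 0, 0, -1], [0, 0, 0, 0, 0, 0, -1]]}}

```text
clock: 39.12
tool_pos: [0.5924, 0.1756, 0.1542]
eef_rot: [[0.0, -0.059, 0.998], [0.0, 0.998, 0.059], [-1.0, 0.0, 0.0]]
force: [-0.2, -0.1, -2.6]
finger_gap: 0.269
```

{"method": "drive_tool", "body": {"rows": [[0.1, -0.3, 0, 0, 0, 0, -1], [0, -0.6, 0, 0, 0, 0, -1], [0, -0.8, 0, 0, 0, 0, -1], [0, -0.8, 0, 0, 0, 0, -1], [0, -0.8, 0, 0, 0, 0, -1], [0, -0.8, 0, 0, 0, 0, -1], [0, -0.8, 0, 0, 0, 0, -1], [0, -0.8, 0, 0, 0, 0, -1], [0, -0.8, 0, 0, 0, 0, -1], [0, -0.8, 0, 0, 0, 0, -1], [0, -0.8, 0, 0, 0, 0, -1], [0, -0.8, 0, 0, 0, 0, -1]]}}

```text
clock: 40.12
tool_pos: [0.5977, 0.086, 0.1531]
eef_rot: [[0.0, -0.059, 0.998], [0.0, 0.998, 0.059], [-1.0, 0.0, 0.0]]
force: [0.4, 1.0, -2.8]
finger_gap: 0.264
```

```bash
python3 -c "
from h import *
to([.6173,-.2765,.153],93.35)
c=cap('wrist');cv2.imwrite('pics/w28.png',c['frame'][:,:,::-1])
"
```

```text
t=40.12 tcp [0.5977 0.086  0.1531] yaw 93.38 F [ 0.3721  0.984  -2.7662] gap 0.264 | shift cm [  0.0125 -36.3038  -0.1787] turn [ 0.0347  0.0051 -0.0033]
```

View pics/w28.png

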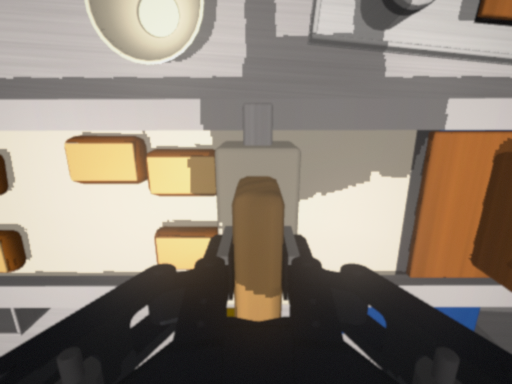

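{"method": "drive_tool", "body": {"rows": [[0, -0.9, 0, 0, 0, 0, -1], [0, -0.9, 0, 0, 0, 0, -1], [0, -0.9, 0, 0, 0, 0, -1], [0, -0.9, 0, 0, 0, 0, -1], [0, -0.9, 0, 0, 0, 0, -1], [0, -0.9, 0, 0, 0, 0, -1], [0, -0.9, 0, 0, 0, 0, -1], [0, -0.9, 0, 0, 0, 0, -1], [0, -0.9, 0, 0, 0, 0, -1], [0, -0.9, 0, 0, 0, 0, -1], [0, -0.9, 0, 0, 0, 0, -1], [0, -0.9, 0, 0, 0, 0, -1]]}}

```text
clock: 41.17
tool_pos: [0.604, -0.0219, 0.1531]
eef_rot: [[0.0, -0.059, 0.998], [0.0, 0.998, 0.059], [-1.0, 0.0, 0.0]]
force: [0.2, 2.1, -2.8]
finger_gap: 0.264
```

```bash
python3 -c "
from h import *
to([.6173,-.2765,.153],93.35)
c=cap('wrist');cv2.imwrite('pics/w29.png',c['frame'][:,:,::-1])
"
```

```text
t=41.17 tcp [ 0.604  -0.0219  0.1531] yaw 93.38 F [ 0.1508  2.1333 -2.795 ] gap 0.264 | shift cm [  0.0098 -25.4898  -0.1775] turn [ 0.0345  0.0003 -0.0001]
```

View pics/w29.png

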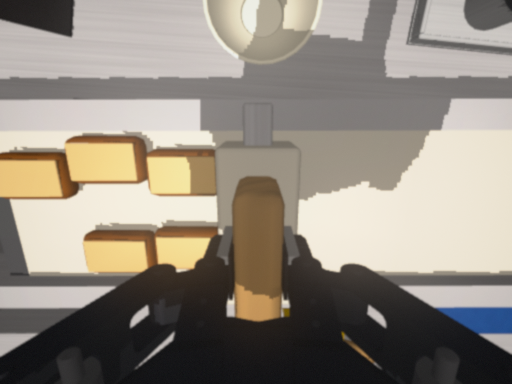

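{"method": "drive_tool", "body": {"rows": [[0, -0.7, 0, 0, 0, 0, -1], [0, -0.7, 0, 0, 0, 0, -1], [0, -0.7, 0, 0, 0, 0, -1], [0, -0.7, 0, 0, 0, 0, -1], [0, -0.7, 0, 0, 0, 0, -1], [0, -0.7, 0, 0, 0, 0, -1], [0, -0.7, 0, 0, 0, 0, -1], [0, -0.7, 0, 0, 0, 0, -1], [0, -0.7, 0, 0, 0, 0, -1], [0, -0.7, 0, 0, 0, 0, -1], [0, -0.7, 0, 0, 0, 0, -1], [0, -0.7, 0, 0, 0, 0, -1]]}}

```text
clock: 42.22
tool_pos: [0.609, -0.1056, 0.1531]
eef_rot: [[0.0, -0.059, 0.998], [-0.0, 0.998, 0.059], [-1.0, -0.0, 0.0]]
force: [0.1, 0.9, -2.3]
finger_gap: 0.27
```

```bash
python3 -c "
from h import *
to([.6173,-.2765,.153],93.35)
c=cap('wrist');cv2.imwrite('pics/w30.png',c['frame'][:,:,::-1])
"
```

```text
t=42.22 tcp [ 0.609  -0.1056  0.1531] yaw 93.38 F [ 0.0575  0.8967 -2.2939] gap 0.270 | shift cm [  0.0145 -17.1093  -0.1768] turn [0.0324 0.002  0.0036]
```

View pics/w30.png

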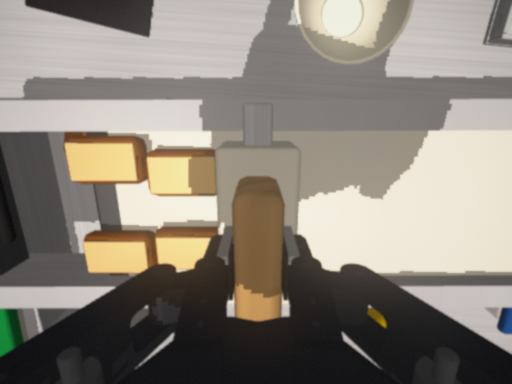

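{"method": "drive_tool", "body": {"rows": [[0, -0.6, 0, 0, 0, 0, -1], [0, -0.6, 0, 0, 0, 0, -1], [0, -0.6, 0, 0, 0, 0, -1], [0, -0.6, 0, 0, 0, 0, -1], [0, -0.6, 0, 0, 0, 0, -1], [0, -0.6, 0, 0, 0, 0, -1]]}}

```text
clock: 42.77
tool_pos: [0.6111, -0.1415, 0.1531]
eef_rot: [[-0.0, -0.059, 0.998], [-0.0, 0.998, 0.059], [-1.0, -0.0, -0.0]]
force: [-0.6, 0.1, -3.9]
finger_gap: 0.269
```

```bash
python3 -c "
from h import *
to([.6173,-.2765,.153],93.35)
c=cap('wrist');crop(c,0,80,260,275,'w31.png')
c=cap('side');crop(c,180,60,300,150,'s31.png')
"
```

```text
t=42.77 tcp [ 0.6111 -0.1415  0.1531] yaw 93.38 F [-0.6194  0.1363 -3.8652] gap 0.269 | shift cm [  0.0104 -13.5178  -0.1782] turn [ 0.0338 -0.0011  0.0034]
```

View pics/w31.png

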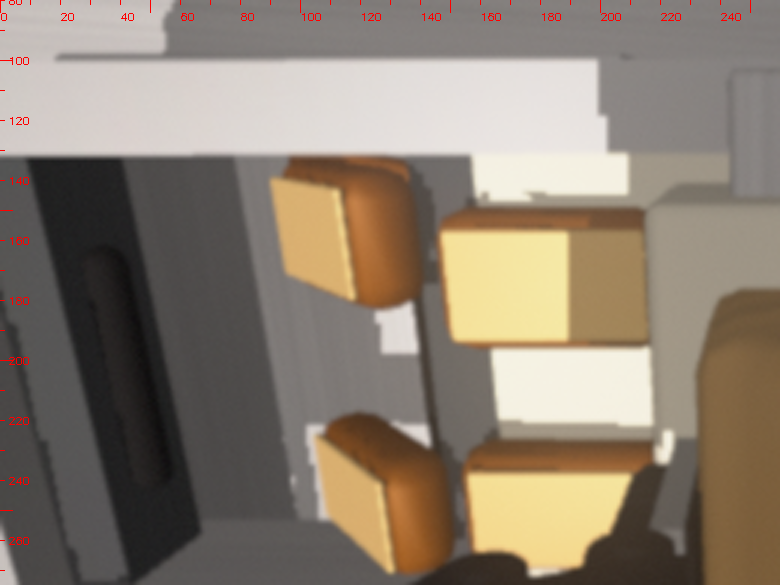

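View pics/s31.png

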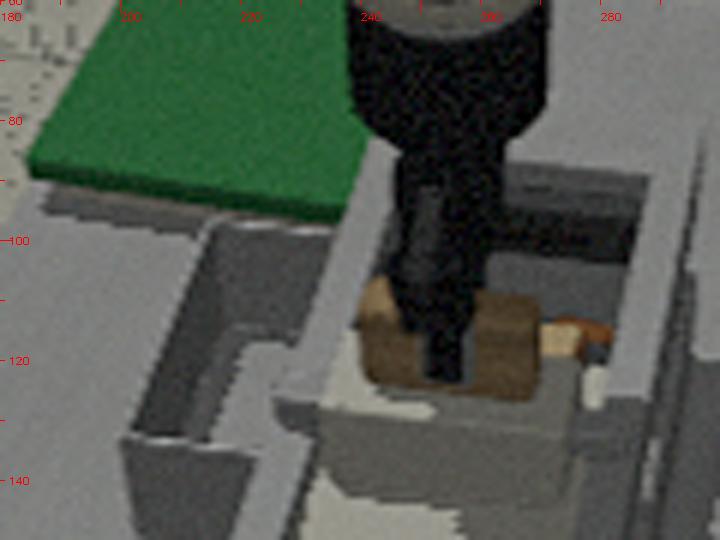

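{"method": "drive_tool", "body": {"rows": [[0, 0, 0, 0, 0, 0, -1], [0, 0, 0, 0, 0, 0, -1], [0, 0, 0, 0, 0, 0, -1], [0, 0, 0, 0, 0, 0, -1]]}}

```text
clock: 43.2
tool_pos: [0.6111, -0.1406, 0.1531]
eef_rot: [[0.0, -0.059, 0.998], [-0.0, 0.998, 0.059], [-1.0, -0.0, 0.0]]
force: [0.4, -0.7, -3.3]
finger_gap: 0.266
```

```bash
python3 -c "
from h import *
c=cap('wrist');crop(c,0,80,260,275,'w32.png')
"
```

```text
(no output)
```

View pics/w32.png

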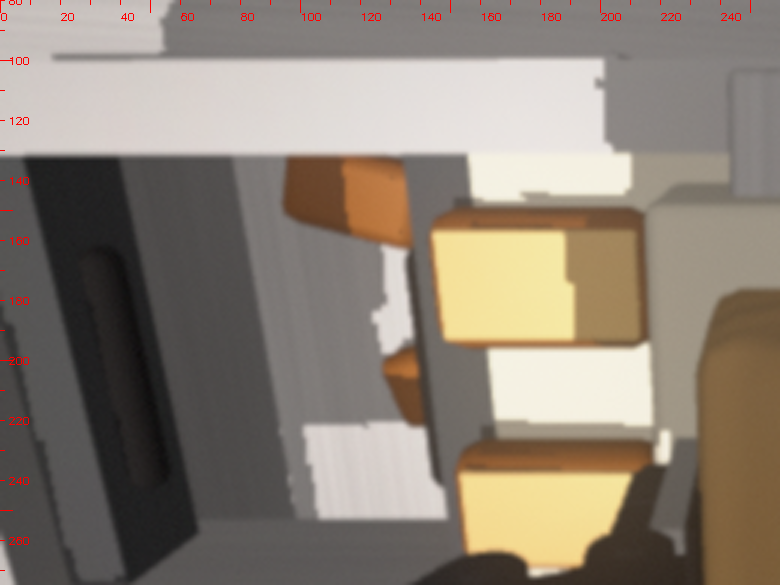

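{"method": "drive_tool", "body": {"rows": [[0, -0.6, 0, 0, 0, 0, -1], [0, -0.6, 0, 0, 0, 0, -1], [0, -0.6, 0, 0, 0, 0, -1], [0, -0.6, 0, 0, 0, 0, -1], [0, -0.6, 0, 0, 0, 0, -1], [0, -0.6, 0, 0, 0, 0, -1], [0, -0.6, 0, 0, 0, 0, -1], [0, -0.6, 0, 0, 0, 0, -1], [0, -0.6, 0, 0, 0, 0, -1], [0, -0.6, 0, 0, 0, 0, -1], [0, 0, 0, 0, 0, 0, -1], [0, 0, 0, 0, 0, 0, -1]]}}

```text
clock: 44.25
tool_pos: [0.6145, -0.2011, 0.153]
eef_rot: [[-0.0, -0.058, 0.998], [0.0, 0.998, 0.058], [-1.0, 0.0, -0.0]]
force: [-0.7, 0.4, -2.9]
finger_gap: 0.264
```

```bash
python3 -c "
from h import *
c=cap('wrist');crop(c,0,80,260,275,'w33.png')
"
```

```text
(no output)
```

View pics/w33.png

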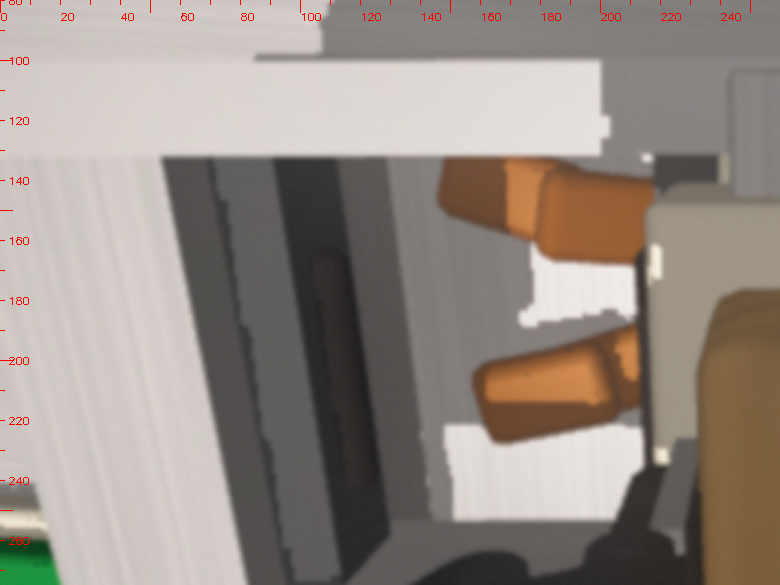

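{"method": "drive_tool", "body": {"rows": [[0, -0.6, 0, 0, 0, 0, -1], [0, -0.6, 0, 0, 0, 0, -1], [0, -0.6, 0, 0, 0, 0, -1], [0, -0.6, 0, 0, 0, 0, -1], [0, -0.6, 0, 0, 0, 0, -1], [0, 0, 0, 0, 0, 0, -1], [-0.5, 0, 0, 0, 0, 0, -1], [-1, 0, 0, 0, 0, 0, -1], [-2, 0, 0, 0, 0, 0, -1], [-2.5, 0, 0, 0, 0, 0, -1], [-2.5, 0, 0, 0, 0, 0, -1], [0, 0, 0, 0, 0, 0, -1]]}}

```text
clock: 45.3
tool_pos: [0.6176, -0.2309, 0.2452]
eef_rot: [[0.007, -0.059, 0.998], [-0.003, 0.998, 0.059], [-1.0, -0.003, 0.007]]
force: [0.9, 0.6, -1.3]
finger_gap: 0.265
```

```bash
python3 -c "
from h import *
to([.358,-.279,.25],80)
c=cap('wrist');cv2.imwrite('pics/w34.png',c['frame'][:,:,::-1])
c=cap('side');crop(c,160,60,320,180,'s34.png')
c=cap('top');cv2.imwrite('pics/t34.png',c['frame'][:,:,::-1])
"
```

```text
t=45.30 tcp [ 0.6176 -0.2309  0.2452] yaw 93.40 F [ 0.9361  0.6424 -1.2856] gap 0.265 | shift cm [ -0.6481  -3.2679 -26.1941] turn [13.4016  0.4157  0.1424]
```

View pics/w34.png

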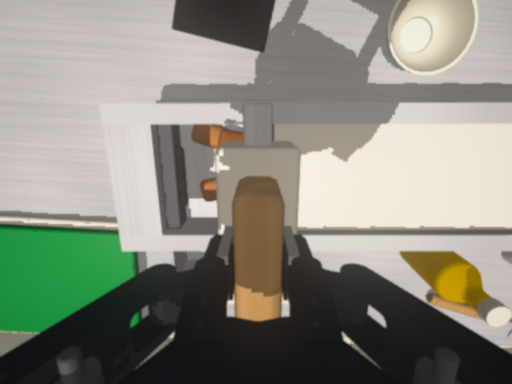

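View pics/s34.png

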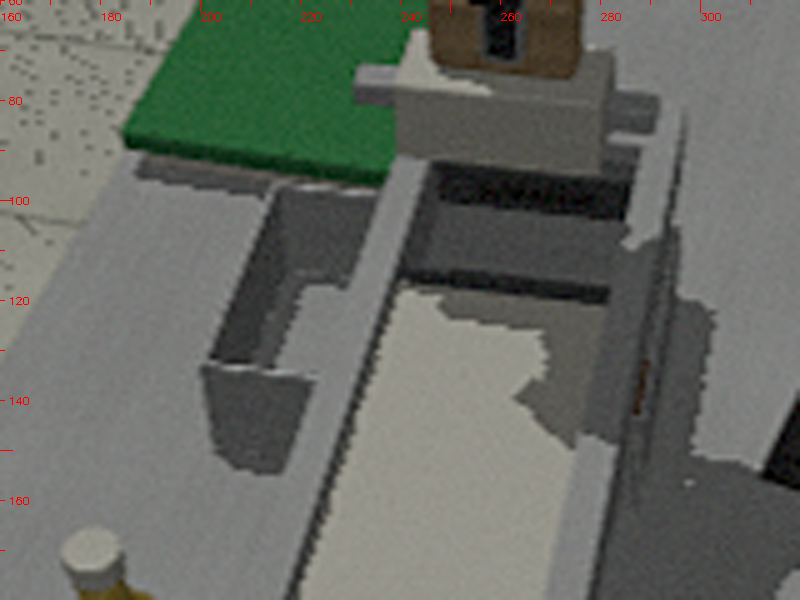

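View pics/t34.png

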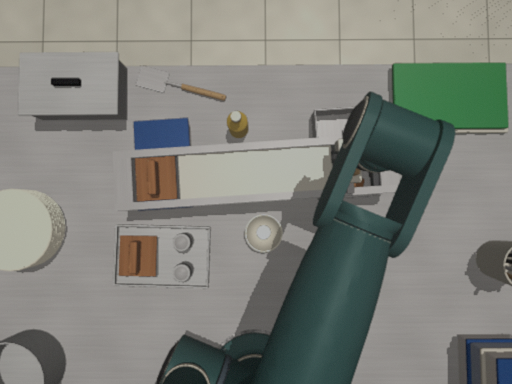

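{"method": "drive_tool", "body": {"rows": [[0, -0.2, -1.5, 0, 0, 0, -1], [0, -0.36, -2.7, 0, 0, 0, -1], [0, -0.36, -2.9, 0, 0, 0, -1], [0, -0.36, -2.9, 0, 0, 0, -1], [0, -0.36, -2.9, 0, 0, 0, -1], [0, -0.36, -2.9, 0, 0, 0, -1], [0, -0.36, -2.9, 0, 0, 0, -1], [0, -0.36, -2.9, 0, 0, 0, -1], [0, -0.36, -2.7, 4.5, 0, 0, -1], [0, -0.2, -1.6, 4.5, 0, 0, -1], [0, 0, 0, 4.4, 0, 0, -1], [0, 0, 0, 0, 0, 0, -1]]}}

```text
clock: 46.45
tool_pos: [0.3587, -0.2774, 0.2374]
eef_rot: [[-0.0, 0.179, 0.984], [0.0, 0.984, -0.179], [-1.0, 0.0, -0.001]]
force: [0.5, -0.3, -2.5]
finger_gap: 0.267
```

```bash
python3 -c "
from h import *
to([.358,-.279,.0265],80)
c=cap('wrist');cv2.imwrite('pics/w35.png',c['frame'][:,:,::-1])
"
```

```text
t=46.45 tcp [ 0.3587 -0.2774  0.2374] yaw 79.70 F [ 0.4687 -0.2607 -2.4731] gap 0.267 | shift cm [21.0901 -0.1792 -0.0258] turn [-0.3026 -0.0289 -0.0183]
```

View pics/w35.png

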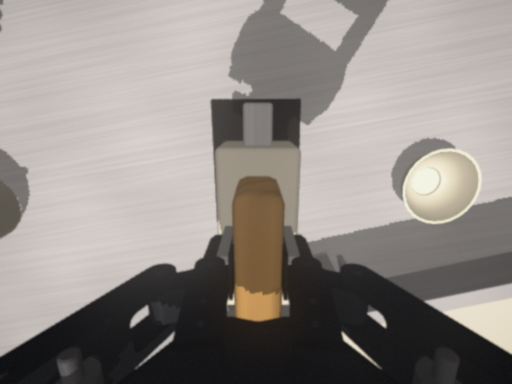

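Well aligned with the mat. I'll lower it now.

{"method": "drive_tool", "body": {"rows": [[3, -0.1, 0, 0, 0, 0, -1], [3.5, 0, 0, 0, 0, 0, -1], [3.5, 0, 0, 0, 0, 0, -1], [3.5, 0, 0, 0, 0, 0, -1], [3, 0, 0, 0, 0, 0, -1], [2, 0, 0, 0, 0, 0, -1], [1, 0, 0, 0, 0, 0, -1], [0.7, 0, 0, 0, 0, 0, -1], [0.4, 0, 0, 0, 0, 0, -1], [0, 0, 0, 0, 0, 0, -1], [0, 0, 0, 0, 0, 0, -1]]}}

```text
clock: 47.42
tool_pos: [0.3599, -0.2788, 0.0331]
eef_rot: [[0.001, 0.173, 0.985], [-0.001, 0.985, -0.173], [-1.0, -0.001, 0.001]]
force: [-0.3, 0.1, -3.0]
finger_gap: 0.265
```

{"method": "drive_tool", "body": {"rows": [[0.1, 0, 0, 0, 0, 0, -1], [0, 0, 0, 0, 0, 0, -1]]}}

```text
clock: 47.58
tool_pos: [0.3597, -0.2787, 0.0318]
eef_rot: [[0.001, 0.174, 0.985], [-0.001, 0.985, -0.174], [-1.0, -0.001, 0.001]]
force: [-0.4, -0.2, -2.7]
finger_gap: 0.265
```

{"method": "drive_tool", "body": {"rows": [[0.2, 0, 0, 0, 0, 0, -1], [0.1, 0, 0, 0, 0, 0, -1], [0.1, 0, 0, 0, 0, 0, -1], [0, 0, 0, 0, 0, 0, -1]]}}

```text
clock: 47.92
tool_pos: [0.3593, -0.2784, 0.0269]
eef_rot: [[-0.0, 0.174, 0.985], [0.0, 0.985, -0.174], [-1.0, 0.0, -0.0]]
force: [-0.0, 0.1, -2.2]
finger_gap: 0.264
```

{"method": "drive_tool", "body": {"rows": [[0.1, 0, 0, 0, 0, 0, -1], [0, 0, 0, 0, 0, 0, -1]]}}

```text
clock: 48.08
tool_pos: [0.3595, -0.2786, 0.0264]
eef_rot: [[0.0, 0.174, 0.985], [-0.0, 0.985, -0.174], [-1.0, -0.0, 0.0]]
force: [-2.2, -0.8, 1.7]
finger_gap: 0.266
```

Contact at the same height it was picked from. Release, lift, and hover over the chute to check the pan.

{"method": "drive_tool", "body": {"rows": [[0, 0, 0, 0, 0, 0, -0.4], [0, 0, 0, 0, 0, 0, -0.2], [0, 0, 0, 0, 0, 0, 0.2], [0, 0, 0, 0, 0, 0, 0.2], [-1, 0, 0, 0, 0, 0, 0.2], [-2, 0, 0, 0, 0, 0, 0.3], [-3.5, 0, 0, 0, 0, 0, 0.5], [-3.5, 0, 0, 0, 0, 0, 0.5], [-3.5, 0, 0, 0, 0, 0, 0.5], [-3.5, 0, 0, 0, 0, 0, 0.5], [-3.5, 0, 0, 0, 0, 0, 0.5], [-3.5, 0, 0, 0, 0, 0, 0.5]]}}

```text
clock: 49.08
tool_pos: [0.359, -0.2781, 0.2688]
eef_rot: [[0.001, 0.174, 0.985], [-0.001, 0.985, -0.174], [-1.0, -0.0, 0.001]]
force: [-0.8, 0.4, -0.6]
finger_gap: 0.749
```

{"method": "drive_tool", "body": {"rows": [[-2, 0, 2.5, 0, 0, 0, 0.5], [-2, 0, 2.5, 0, 0, 0, 0.5], [0, 0, 3, 0, 0, 0, 0.5], [0, 0, 3, 0, 0, 0, 0.5], [0, 0, 3, 0, 0, 0, 0.5], [0, 0, 3, 0, 0, 0, 0.5], [0, 0, 2.5, 0, 0, 0, 0.5], [0, 0, 0, 0, 0, 0, 0.5], [0, 0, 0, 0, 0, 0, 0.5]]}}

```text
clock: 49.83
tool_pos: [0.5521, -0.3122, 0.3058]
eef_rot: [[-0.001, 0.173, 0.985], [0.001, 0.985, -0.173], [-1.0, 0.0, -0.001]]
force: [-1.2, -0.1, 0.4]
finger_gap: 0.753
```

```bash
python3 -c "
from h import *
to([.358,-.279,.0265],80)
c=cap('wrist');cv2.imwrite('pics/w36.png',cv2.resize(c['frame'][:,:,::-1],(800,600)))
c=cap('side');cv2.imwrite('pics/s36.png',cv2.resize(c['frame'][:,:,::-1],(800,600)))
"
```

```text
t=49.83 tcp [ 0.5521 -0.3122  0.3058] yaw 80.03 F [-1.1652 -0.0581  0.4272] gap 0.753 | shift cm [ 27.9528  -0.1026 -19.6526] turn [ 0.0287 -0.0718 -0.0286]
```

View pics/w36.png

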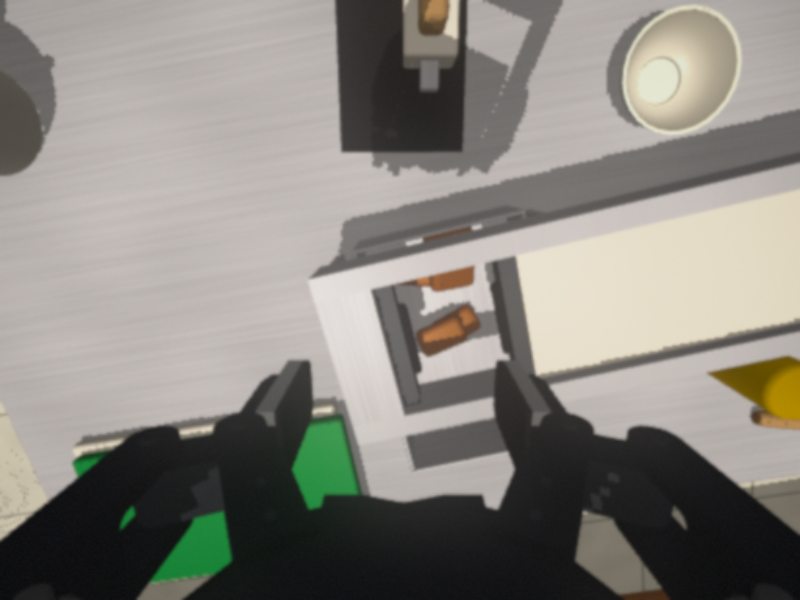

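View pics/s36.png

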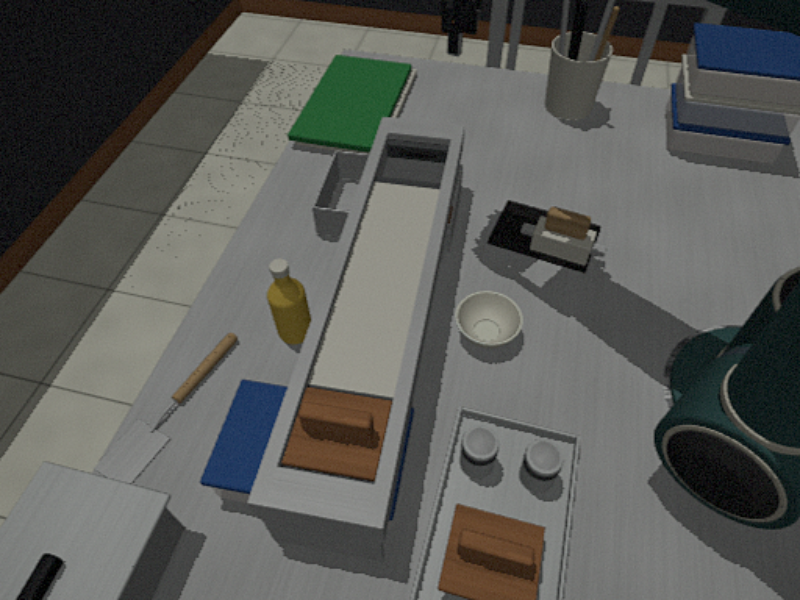

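The trough is empty and the crusts are in the pan area, but the scraper has been knocked across the mat since I let go of it. I'll measure it again.

```bash
python3 -c "
from h import *
c=cap('wrist');crop(c,180,100,380,250,'w37.png')
c=cap('top');crop(c,300,190,420,310,'t37.png')
c=cap('side');crop(c,290,110,410,200,'s37.png')
"
```

```text
(no output)
```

View pics/w37.png

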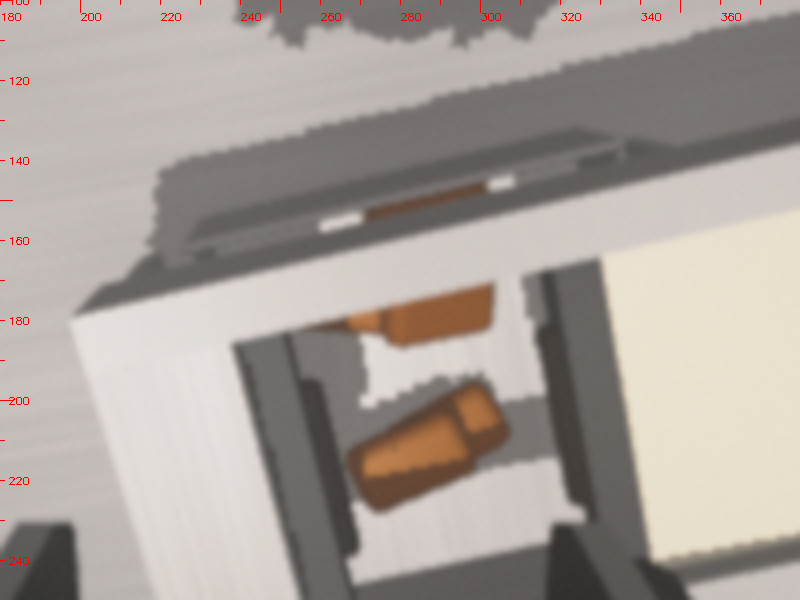

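View pics/t37.png

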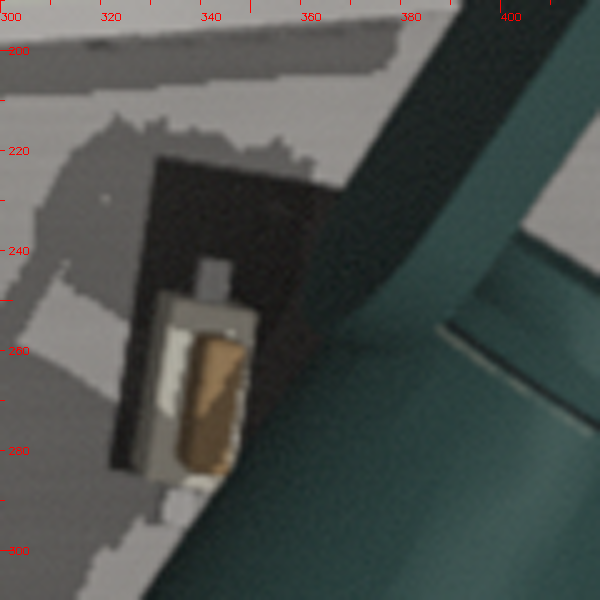

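View pics/s37.png

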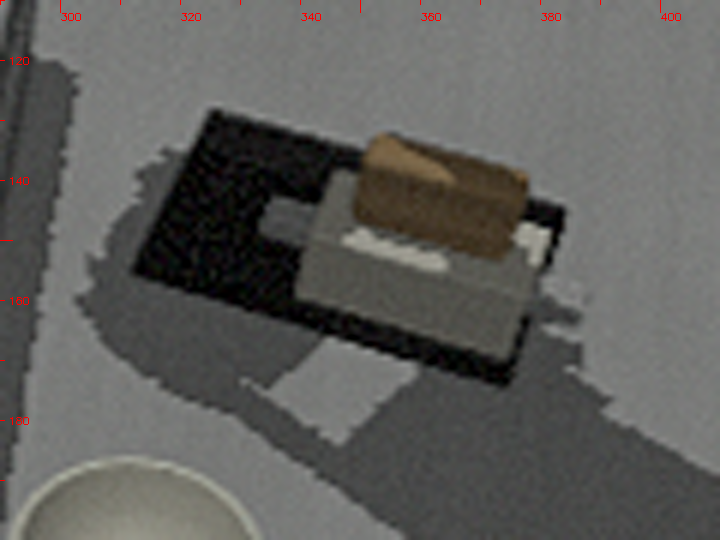

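```bash
python3 -c "
from h import *
c=cap('top')
G=np.array([pt(c,u,v,.094)[:2] for u,v in [(339.5,256.5),(348.5,258),(345,285),(336,283.5)]]);print(G,G.mean(0),np.linalg.norm(G-np.roll(G,-1,0),axis=1))
d=G[0]+G[1]-G[2]-G[3];a=np.degrees(np.arctan2(d[1],d[0]));print(a)
to([*G.mean(0),.25],a+90)
"
```

```text
[[ 0.3682 -0.2362]
 [ 0.3639 -0.261 ]
 [ 0.2902 -0.2499]
 [ 0.2944 -0.2251]] [ 0.3292 -0.2431] [0.0252 0.0745 0.0251 0.0746]
-8.582914264733422
t=50.13 tcp [ 0.5508 -0.3123  0.3069] yaw 79.96 F [0.291  0.3115 0.516 ] gap 0.747 | shift cm [  5.6672   2.9603 -23.0373] turn [-1.4598  0.0565  0.0232]
```

{"method": "drive_tool", "body": {"rows": [[0, 0.35, -2.7, 0, 0, 0, 0.5], [0, 0.35, -2.9, 0, 0, 0, 0.5], [0, 0.4, -2.9, 0, 0, 0, 0.5], [0, 0.4, -2.9, 0, 0, 0, 0.5], [0.5, 0.4, -2.9, 0, 0, 0, 0.5], [1, 0.4, -2.9, 0, 0, 0, 0.5], [2, 0.4, -2.9, 0, 0, 0, 0.5], [2, 0.3, -2.9, -1.5, 0, 0, 0.5], [0, 0, 0, 0, 0, 0, 0.5], [0, 0, 0, 0, 0, 0, 0.5]]}}

```text
clock: 50.97
tool_pos: [0.329, -0.2424, 0.2511]
eef_rot: [[0.001, 0.149, 0.989], [-0.001, 0.989, -0.149], [-1.0, -0.001, 0.001]]
force: [0.7, 1.3, 0.3]
finger_gap: 0.751
```

```bash
python3 -c "
from h import *
to([.3292,-.2431,.0265],81.4)
c=cap('wrist');crop(c,130,80,390,275,'w38.png')
T=sensors.state()['tool_pos'];R=sensors.state()['eef_rot'];o=np.array([*T[:2],.094])
for i in(38,-38):
  for j in(12,-12): print(i,j,proj(c,o+R[:,2]*i/1e3+R[:,1]*j/1e3))
"
```

```text
t=50.97 tcp [ 0.329  -0.2424  0.2511] yaw 81.41 F [0.6955 1.2873 0.3317] gap 0.751 | shift cm [22.4581 -0.0485  0.0106] turn [0.0107 0.0608 0.0367]
38 12 [266.1233 201.0656]
38 -12 [247.5774 201.0737]
-38 12 [266.6458 141.6028]
-38 -12 [246.9458 141.6055]
```

View pics/w38.png

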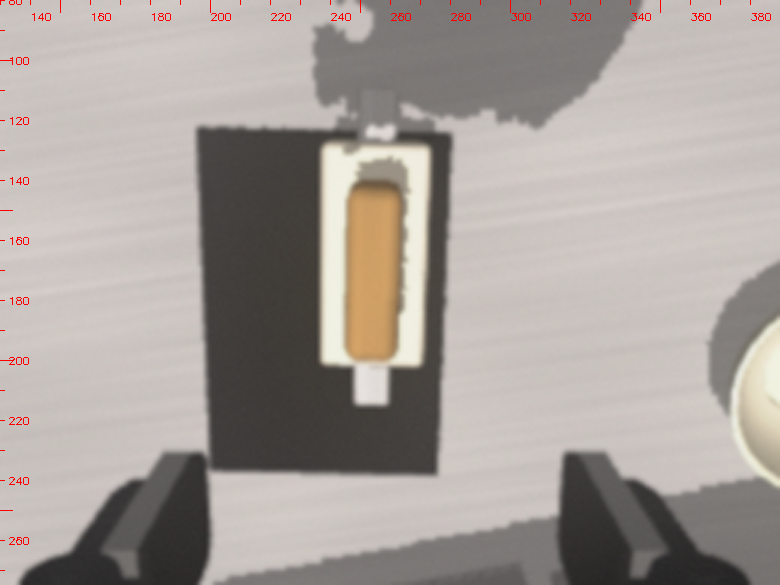

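{"method": "drive_tool", "body": {"rows": [[3, -0.15, 0, 0, 0, 0, 0.5], [3.5, 0, 0, 0, 0, 0, 0.5], [3.5, 0, 0, 0, 0, 0, 0.5], [3.5, 0, 0, 0, 0, 0, 0.5], [3.5, 0, 0, 0, 0, 0, 0.5], [2.5, 0, 0, 0, 0, 0, 0.5], [1.5, 0, 0, 0, 0, 0, 0.5], [0.7, 0, 0, 0, 0, 0, 0.4], [0.5, 0, 0, 0, 0, 0, 0.1], [0.1, 0, 0, 0, 0, 0, 0], [0, 0, 0, 0, 0, 0, -0.2], [0, 0, 0, 0, 0, 0, -0.4]]}}

```text
clock: 52.02
tool_pos: [0.3306, -0.2449, 0.0294]
eef_rot: [[0.001, 0.148, 0.989], [-0.001, 0.989, -0.148], [-1.0, -0.001, 0.001]]
force: [-0.2, -2.2, 1.5]
finger_gap: 0.306
```

{"method": "drive_tool", "body": {"rows": [[0, 0, 0, 0, 0, 0, -0.7], [0, 0, 0, 0, 0, 0, -1], [0, 0, 0, 0, 0, 0, -1], [0, 0, 0, 0, 0, 0, -1], [-0.4, 0, 0, 0, 0, 0, -1], [-0.6, 0, 0, 0, 0, 0, -1], [-1, 0, 0, 0, 0, 0, -1], [0, 0, 0, 0, 0, 0, -1], [0, 0, 0, 0, 0, 0, -1]]}}

```text
clock: 52.77
tool_pos: [0.3302, -0.2445, 0.0489]
eef_rot: [[0.001, 0.148, 0.989], [-0.001, 0.989, -0.148], [-1.0, -0.001, 0.001]]
force: [-0.7, 0.5, -3.4]
finger_gap: 0.265
```

```bash
python3 -c "
from h import *
to([.358,-.279,.0265],80)
"
```

```text
t=52.77 tcp [ 0.3302 -0.2445  0.0489] yaw 81.49 F [-0.6564  0.4873 -3.3601] gap 0.265 | shift cm [ 2.2489 -2.9954  3.2528] turn [1.4868 0.0666 0.0401]
```

{"method": "drive_tool", "body": {"rows": [[0, -1.0, 1.1, 1.5, 0, 0, -1], [0, -1.0, 1.1, 0, 0, 0, -1], [0, -1.0, 1.05, 0, 0, 0, -1], [0, 0, 0, 0, 0, 0, -1], [0.8, 0, 0, 0, 0, 0, -1], [0.6, 0, 0, 0, 0, 0, -1], [0.3, 0, 0, 0, 0, 0, -1], [0.15, 0, 0, 0, 0, 0, -1], [0, 0, 0, 0, 0, 0, -1], [0, 0, 0, 0, 0, 0, -1]]}}

```text
clock: 53.6
tool_pos: [0.3567, -0.2789, 0.0295]
eef_rot: [[-0.0, 0.174, 0.985], [0.0, 0.985, -0.174], [-1.0, 0.0, -0.0]]
force: [-0.7, 0.3, -0.6]
finger_gap: 0.265
```

{"method": "drive_tool", "body": {"rows": [[0.1, 0, 0, 0, 0, 0, -1], [0, 0, 0, 0, 0, 0, -1]]}}

```text
clock: 53.77
tool_pos: [0.3569, -0.2792, 0.0293]
eef_rot: [[0.0, 0.174, 0.985], [-0.0, 0.985, -0.174], [-1.0, -0.0, 0.0]]
force: [-6.3, 1.9, 10.7]
finger_gap: 0.261
```

{"method": "drive_tool", "body": {"rows": [[0, 0, 0, 0, 0, 0, -0.4], [0, 0, 0, 0, 0, 0, -0.2], [0, 0, 0, 0, 0, 0, 0.2], [0, 0, 0, 0, 0, 0, 0.2], [-1, 0, 0, 0, 0, 0, 0.2], [-2, 0, 0, 0, 0, 0, 0.3], [-3.5, 0, 0, 0, 0, 0, 0.5], [-3.5, 0, 0, 0, 0, 0, 0.5], [-3.5, 0, 0, 0, 0, 0, 0.5], [-3.5, 0, 0, 0, 0, 0, 0.5], [-3.5, 0, 0, 0, 0, 0, 0.5], [-3.5, 0, 0, 0, 0, 0, 0.5]]}}

```text
clock: 54.77
tool_pos: [0.3567, -0.2789, 0.2712]
eef_rot: [[0.001, 0.174, 0.985], [-0.001, 0.985, -0.174], [-1.0, -0.0, 0.001]]
force: [0.2, -0.4, -0.9]
finger_gap: 0.748
```

{"method": "drive_tool", "body": {"rows": [[0, 2.5, 0, 0, 0, 0, 0.5], [0, 3, 0, 0, 0, 0, 0.5], [0, 3, 0, 0, 0, 0, 0.5], [0, 3, 0, 0, 0, 0, 0.5], [0, 3, 0, 0, 0, 0, 0.5], [0, 3, 0, 0, 0, 0, 0.5], [0, 3, 0, 0, 0, 0, 0.5], [0, 3, 0, 0, 0, 0, 0.5], [0, 3, 0, 0, 0, 0, 0.5], [0, 2, 0, 0, 0, 0, 0.5], [0, 0, 0, 0, 0, 0, 0.5], [0, 0, 0, 0, 0, 0, 0.5]]}}

```text
clock: 55.77
tool_pos: [0.4065, 0.0021, 0.2692]
eef_rot: [[0.0, 0.172, 0.985], [-0.0, 0.985, -0.172], [-1.0, -0.0, 0.0]]
force: [-0.3, 0.3, -0.4]
finger_gap: 0.75
```

```bash
python3 -c "
from h import *
to([.358,-.279,.0265],80)
c=cap('top');cv2.imwrite('pics/t39.png',cv2.resize(c['frame'][:,:,::-1],(800,600)));crop(c,300,90,420,180,'t39p.png');crop(c,300,190,420,300,'t39m.png')
c=cap('side');cv2.imwrite('pics/s39.png',cv2.resize(c['frame'][:,:,::-1],(800,600)))
"
```

```text
t=55.77 tcp [0.4065 0.0021 0.2692] yaw 80.12 F [-0.3448  0.3193 -0.3647] gap 0.750 | shift cm [ 24.2707 -28.5244   0.0405] turn [0.1204 0.0188 0.0033]
```

View pics/t39.png

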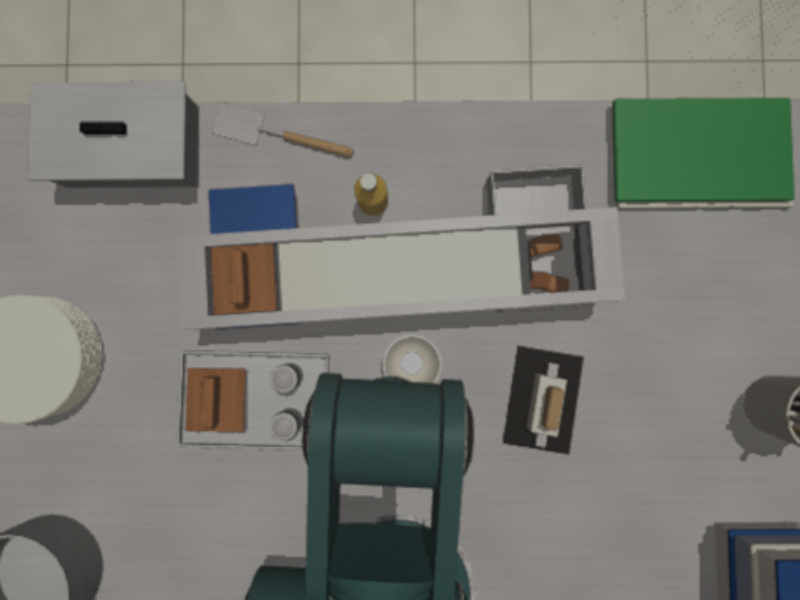

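View pics/t39p.png

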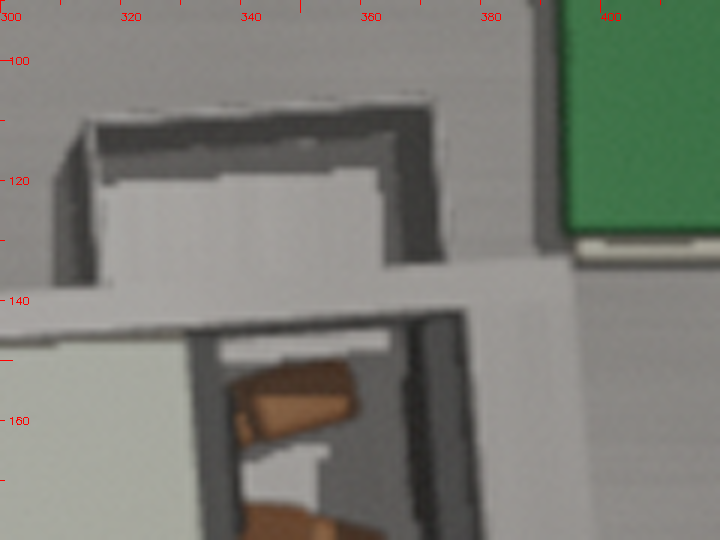

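View pics/t39m.png

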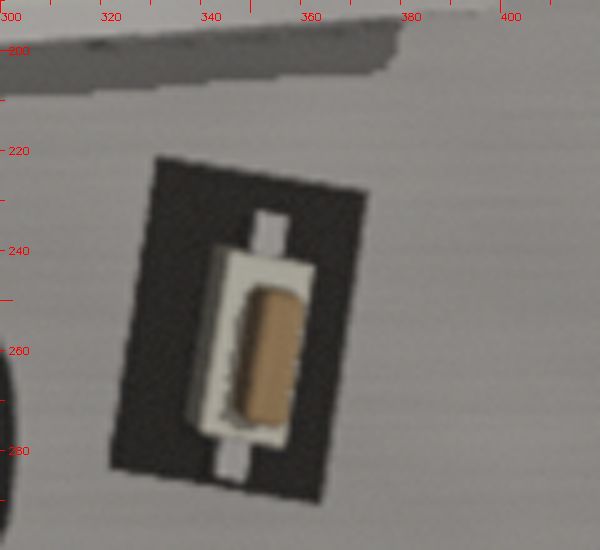

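View pics/s39.png

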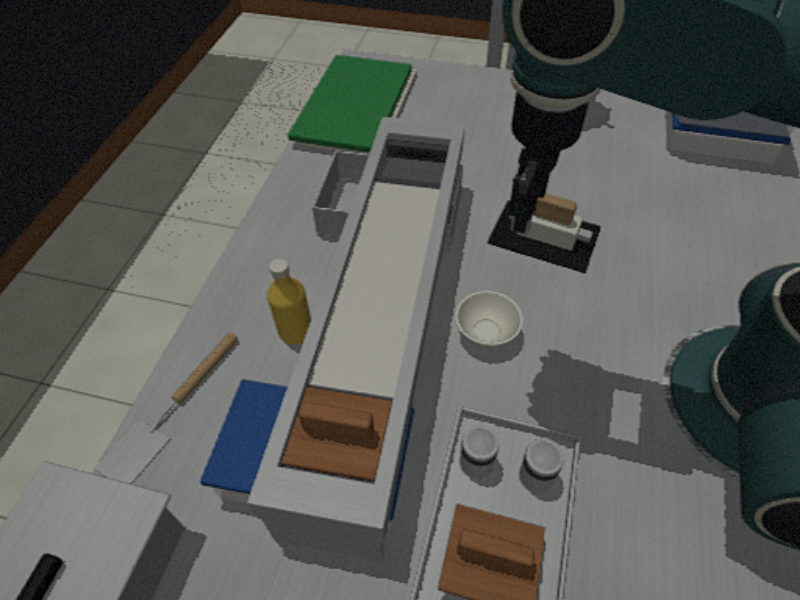

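The scraper is centred on the mat again. One last look straight down the chute to count crusts.

{"method": "drive_tool", "body": {"rows": [[-0.4, -2.3, 2.5, 0, 0, 0, 0.5], [-0.4, -2.3, 2.5, 0, 0, 0, 0.5], [-0.4, -2.3, 2.5, 0, 0, 0, 0.5], [-0.4, -2.3, 2.5, 0, 0, 0, 0.5], [-0.4, -2.3, 2.5, 0, 0, 0, 0.5], [-0.4, -2.3, 2.5, 0, 0, 0, 0.5], [0, -2.3, 2.5, 0, 0, 0, 0.5], [0, -2.3, 2.5, 0, 0, 0, 0.5], [0, -2.3, 2.5, 0, 0, 0, 0.5], [0, -2.3, 2.5, 0, 0, 0, 0.5], [0, 0, 0, 0, 0, 0, 0.5], [0, 0, 0, 0, 0, 0, 0.5]]}}

```text
clock: 56.87
tool_pos: [0.6124, -0.2711, 0.2912]
eef_rot: [[-0.002, 0.177, 0.984], [0.001, 0.984, -0.177], [-1.0, 0.001, -0.002]]
force: [0.5, -0.9, 0.3]
finger_gap: 0.748
```

```bash
python3 -c "
from h import *
to([.358,-.279,.0265],80)
c=cap('wrist');crop(c,150,90,350,240,'w40.png')
c=cap('top');crop(c,310,200,410,300,'t40.png')
"
```

```text
t=56.87 tcp [ 0.6124 -0.2711  0.2912] yaw 79.81 F [ 0.4776 -0.9311  0.2679] gap 0.748 | shift cm [ 26.525   -5.2887 -24.8426] turn [-0.1899 -0.1313 -0.0294]
```

View pics/w40.png

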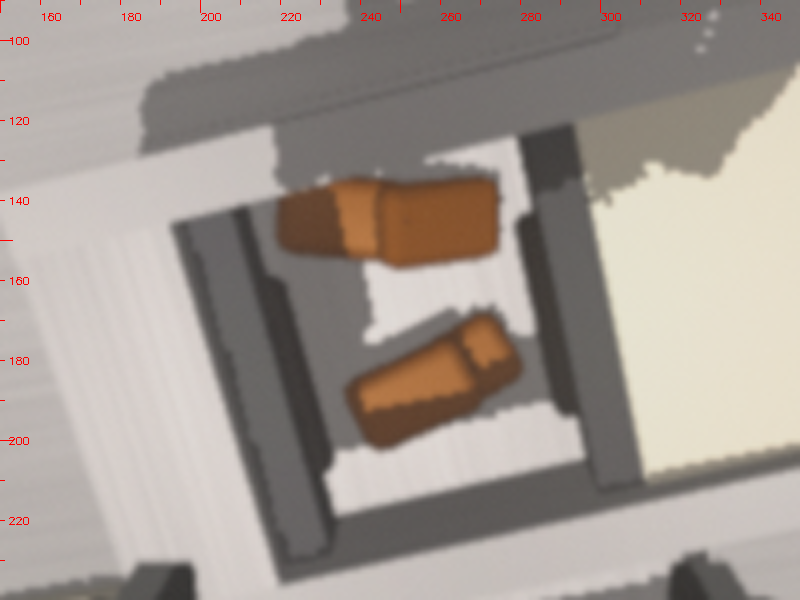

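```bash
python3 -c "
from h import *
print(ctrl.finish_job())"
```

```text
the job is handed in; nothing more can be done
None
```

View pics/t40.png

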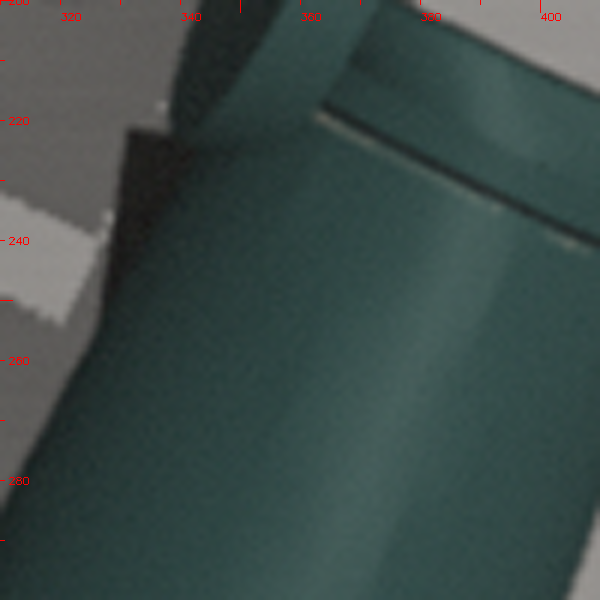

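The job is done and handed in at about 57 s. I rocked the right stopper free and stood it upright in the tray with both shakers. I pushed the five crusts along the trough with the scraper and down the open right chute.

**Last checks**
- **Collar:** the strips still lay in place after the pull. The wrist force just after the rocking was 3.1 N, which is only the stopper's weight.
- **Trough and tray:** the trough was empty. The stopper and both shakers stood upright in the tray.
- **Left alone:** the left stopper, bowl and sauce bottle looked unmoved.

**What differed or is uncertain**
- **Fingertips:** they ended about 32 mm short of the reported TCP. My first two attempts to grip the stopper closed on nothing, and I corrected every later move for it.
- **Scraper:** it was knocked aside after I first set it down, so I picked it up again and re-centred it on the mat. The picture taken after that showed it close to the middle. In the very last top picture the arm hid it.
- **Crust count:** looking down the chute I could clearly pick out four crusts, lying in two stacks in the pan. The fifth is probably underneath, as none showed in the trough or on the visible counter.

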